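# Fit a worm-drive band clamp to a barbed outlet

### The arm

A 6-joint arm with a two-finger parallel gripper is mounted at the origin on a cart in front of the work surface, level with it; the furniture and walls round the work are solid. World frame = base frame: x ahead of the robot, y to its left, z up, the work surface at z = 0. Lengths are in m, angles in rad, forces in N, time in s.
With the tool pointing down it reaches from about 0.375 to 0.9 m from the base axis. Payload 3.1 kg.
Tool frame: the origin (TCP) lies at the very end of the fingers, on their centre line; the grasp point (between the pads) lies 19 mm behind it; z points along the fingers, y is the direction in which the jaws open and shut (so a half turn about z gives the same grasp; the last joint's range is limited). The gripper opens to 87 mm and grips with 3 to 60 N. Pads are 19 mm wide; open, the fingers measure 117 mm over their backs; the gripper's body (75 mm by 190 mm) begins 51 mm behind the grasp point.
Start: joints at [0.998, 0.527, 1.433, -0, 1.181, -0.178], TCP at [0.24, 0.577, 0.223] pointing down, gripper open.
Joint ranges: [-3.08, 3.08], [-0.75, 2.2], [0.22, 2.44], [-1.43, 4.57], [0, 2.65], [-2.85, 2.85]. Speed limits (rad/s): [2.79, 2.79, 3.14, 3.14, 3.14, 3.14].

### API

Orientations are given as a unit quaternion [w, x, y, z].
In Python, from cell import * gives the robot as it stands.
- The arm moves only by the tool apply_moves, never from a script. Its argument "series" is a list of rows, each a list of 5 numbers: the closure, from -1 (fully open) to 1 (shut), then the shift along the world's x, y, z normalised to -1 to 1, where 1 is 50 mm, then the turn about the world's z normalised to -1 to 1, where 1 is 0.1 rad. A call has exactly 8 rows; each row shifts and turns the commanded pose from where the row before left it; what a row does not reach is not made up. A row lasts 1/8 s, in which the tool goes at most 62.5 mm and 10.7 degrees, less where a joint would pass 70% of its speed; a pose out of reach is approached as far as the arm can. A call with a number of a shift or a turn outside -1 to 1 is refused whole. A call with a gripper value outside its range is refused whole. The fingers move at their own pace and stop on an object; "newtons" is the grip in N (left out, the last holds). Time passes only in rows, so rows that do not move let the fingers close, or fill a call up. It gives the time, the measured TCP pose, the force and the opening at its end, in the units of the state.
- get_obs(): the state, without advancing time (a new reading comes with each control period).
- grab_frame(name): name is "scene" or "top" or "wrist"; returns the picture (384x512x3 uint8, red, green, blue); there is no depth.
- camera_model(name): a dict with "fov_y" (degrees; the focal length in pixels is half the picture's height over the tangent of half this angle, whatever the lens; pixels are square), "cx", "cy" (the principal point, pixels), "distortion" ([k1, k2, p1, p2, k3] as OpenCV has them; the pictures are not rectified), "R" (3x3) and "t" (3): a world point X has camera coordinates R X + t. Camera axes: x right, y down, z forward; pixel columns grow to the right and rows downward; lengths in m; the calibration is good to about 2 mm. A picture is of the moment at which its call begins: read the wrist's pose just before it. camera_model takes no time and is no camera call; for the wrist camera it gives the pose at the moment of the call.
- close_job(): hands the job in, once; it reports no verdict.
Trained networks look in the newest picture that a camera, given by its name, has taken for a name from the list of things; names that differ only in an ending like _2 or _b are one class to them, and where a whole thing is asked for, a point or a joint stands for the part that bears it (a point fixed in the world has none). Each returns a list of dicts, best first, with "p" (0 to 1); they miss things now and then, are a little off and sometimes report something else, mostly with a low value. They report only what shows in the picture. A call takes as long as a camera call.
- recognise(camera, thing): "extent" ([left, top, right, bottom] in pixels, round what is visible of it).
- place_of(camera, thing): "location" ([column, row] in pixels: a listed point, or the origin of a listed thing).
The state is a dict: "t": time; "joint_pos": joint angles; "qvel": joint speeds; "joint_efforts": joint torques, N m; "tcp_pos": TCP position; "ee_rot": TCP orientation; "wrist_force": force on the tool from outside, world axes, zero at the start; "torque": the same for the moment, N m; "grip_width": opening from 0.0 (shut) to 1.0 (fully open).
Only numpy, scipy, OpenCV 4.12 (cv2) and the standard library are available. Lean on these libraries where they do the work, as an engineer would, in place of code of your own. Each camera call takes 0.05 s, during which the arm holds its last target.

### The job

Fit the loose band clamp to the outlet of the water manifold: slide its band over the barbed stub until the whole band lies between the barb and the collar, with the clamp's wing key pointing up, and then turn the key clockwise (seen from above) until the band is snug round the stub. Stop once it is firmly snug, without overtightening it, let go, and leave the things standing around where they are.

Things in the scene. Friction and masses are not known exactly. Their poses are not given: they have to be found in the camera images.
- seat (a point): On the axis of the manifold's level white stub, in the middle of the band's place. x runs along the stub from its free tip to the block, z up. Along x from here: tip -40 mm, barb (radius 20.5 mm) -26 to -23, plain seat (radius 19.5) -23 to +22, collar (radius 25.5) +22 to +30, neck, then the block's face at +70. Three slits run along the seat.
- stub_tip (a point): Free end of the stub, on its axis, 40 mm before seat; radius 15 mm here, widening as a cone to the barb. The stub points roughly toward the robot, its axis 66 mm above the worktop. Axes as seat.
- manifold: Fixed manifold; origin on the worktop 66 mm below seat, same axes. Grey base x -32 to +125 mm, y +-60 mm, 30 mm high: its flat top runs under the stub, 36 mm below the axis. At the back an aluminium block, 90 mm wide, x +70 to +120 mm, top 28 mm above the stub's axis.
- clamp: Loose steel clamp, about 0.23 kg. Origin at the bore's centre; x along the bore, y from bore to worm housing, z along the screw to its key. At the start it lies on the housing's outer face (y down), band on edge above it, key pointing sideways (z level). Fitted: z up, x along the stub, either way round.
- clamp_bore (a point): Centre of the band's bore, axes as clamp. Band 30 mm wide (x +-15), bore radius 24 mm, 4 mm thick; beside it a thin leg at y -32.5 to -28.5 mm, down to z -30. Let go on the stub, the clamp hangs with this point 4 mm below the stub's axis; the housing's foot, 1.5 mm above the base, then steadies it, so it stays key-up (some 2 degrees off).
- clamp_housing (a point): Centre of the clamp's aluminium worm housing, 39.5 mm along y from the bore's centre, on the screw's axis; axes as clamp. Block 30 mm (x) by 24 mm (y) by 58 mm (z, -30 to +28), good to grip across x; at the start this point is 12 mm above the worktop.
- key_grip (a point): Middle of the black wing key, 48 mm along z from clamp_housing: wing 22 mm (its x) by 7 mm (its y) by 24 mm (its z, along the screw). Clockwise tightens; take it anew for each part of a turn. The free screw takes up to 0.08 N m; the band meets the stub after 2 to 4.5 rad, unlike each time. Loose, the clamp may swing 15 degrees on the stub.
- clamp_jaw: Lower half of the band (z below 0); origin near the bore's centre. The screw draws it up 3.5 mm a radian; at the start it stands from 1.5 mm further out to 1.5 mm drawn in. The stub's split sleeve yields under it like a spring, 20 N per mm: the moment on the key grows 0.25 to 0.5 N m per radian. Snug is 0.2 to 0.6 rad past the first rise, 0.15 to 0.3 N m in all; 0.45 N m is too much.
- amber_bottle: Brown glass bottle with a black cap, 60 x 60 x 129 mm, bystander; origin at the centre of its underside.
- small_beaker: Small glass beaker, 52 x 57 x 60 mm, bystander; origin at the centre of its underside.
- counter_timer: Flat white bench timer, 64 x 64 x 19 mm, bystander; origin at the centre of its underside.

How it is judged:
On the way:
1. the band is on the stub between barb and collar, key up (x of clamp_bore in the frame of seat between -0.0095 and 0.0095 m and distance between clamp_bore and seat below 0.014 m and angle between clamp_bore's own z axis and vertical below 0.3 rad), for 0.2 s.
At the end, for the whole second after the job is handed in: The clamp sits on the stub with its bore's centre within 9.5 mm of the seat point along the stub and within 14 mm in all, key up within 0.3 rad, bore and stub aligned within 0.35 rad, the lower half of the band pressing on the stub with more than 8 N, at rest (all of step 1 and angle between the x axis of clamp_bore and the x axis of seat, either way round below 0.35 rad and contact force between clamp_jaw and manifold above 8 N and linear speed of clamp below 0.02 m/s); the robot touches nothing.
It fails at once if the band is overtightened (presses on the stub with more than 110 N) (contact force between clamp_jaw and manifold above 110 N).
It fails at once if a bystander is moved by more than 4 cm or tipped (distance of any of amber_bottle, small_beaker, counter_timer from where it was at the start of the episode above 0.04 m or angle between any of amber_bottle, small_beaker's own z axis and vertical above 0.5 rad).
It also fails if it takes over 72 s, if anything falls off the work surface, if the arm or the gripper's body presses on something with over 40 N, if the wrist force passes 120 N, or if a joint passes its speed limit or range.

## Working session

There is one attempt and no reset: what is moved stays moved. The work goes in short steps, Python scripts to look and compute and a tool call to move; the robot and the scene stay as the last step left them, time stands still between calls to the robot, and variables do not carry over. Pictures are saved under pics/ and viewed, and the job is handed in when it is done.

Besides the shell and the picture viewer there is one more tool, called in YAML: its name, and indented under it one key for each argument. apply_moves: Moves the arm, as the interface text tells. Its arguments: {"type":"object","properties":{"series":{"type":"array","items":{"type":"array","items":{"type":"number"}}},"newtons":{"type":"number"}},"required":["series"]}

```bash
ls -la; mkdir -p pics
python3 - <<'E'
from cell import *
import cv2
o=get_obs()
for k,v in o.items(): print(k,v)
for n in ["scene","top","wrist"]:
    im=grab_frame(n); cv2.imwrite(f"pics/a_{n}.png",cv2.cvtColor(im,cv2.COLOR_RGB2BGR))
    m=camera_model(n); print(n,m)
E
```

```text
total 12
drwxr-xr-x  3 agent agent 4096 Dec  7 16:52 .
drwxr-xr-x 23 root  root  4096 Dec  7 16:52 ..
drwxr-xr-x  2 agent agent 4096 Dec  7 16:52 pics
t 0.0
joint_pos [ 9.97479904e-01  5.28458032e-01  1.43390623e+00 -6.53746707e-06
  1.18141257e+00 -1.78494315e-01]
qvel [-0.00211026  0.00177892  0.00231569 -0.00132483 -0.00185479 -0.00119879]
joint_efforts [-1.02297690e-03 -4.40044999e+01 -1.76588130e+01  6.30819728e-02
  5.81089477e-02 -1.52281268e-04]
tcp_pos [0.23996544 0.57629521 0.2215754 ]
ee_rot [-3.98110165e-04  1.96129991e-01  9.80577296e-01 -1.01694356e-03]
wrist_force [-0.62673998 -0.15831035 -0.51094726]
torque [-5.19325755e-02 -6.59283435e-05  7.86671556e-03]
grip_width 0.999820468463804
scene {'fov_y': 54.07635998169714, 'cx': 253.36679687067195, 'cy': 196.38800361594468, 'distortion': array([0.01806494, 0.        , 0.        , 0.        , 0.        ]), 'R': array([[ 0.66400801, -0.74751404,  0.01778003],
       [-0.31899435, -0.30470506, -0.89743937],
       [ 0.6762662 ,  0.5902352 , -0.44077936]]), 't': array([-0.40425233,  0.21476408,  0.9257634 ])}
top {'fov_y': 47.4443453485284, 'cx': 250.09496230258608, 'cy': 197.61855357073102, 'distortion': array([-0.16904504,  0.        ,  0.        ,  0.        ,  0.        ]), 'R': array([[-0.02210396, -0.99967407, -0.01277336],
       [-0.98614262,  0.02390244, -0.16416881],
       [ 0.16442062,  0.00896757, -0.98634955]]), 't': array([-0.03221274,  0.5663924 ,  1.40748555])}
wrist {'fov_y': 58.02140649792133, 'cx': 258.1542328404229, 'cy': 190.67502089845948, 'distortion': array([-0.0948268,  0.       ,  0.       ,  0.       ,  0.       ]), 'R': array([[ 0.38430128,  0.92320388, -0.00267061],
       [ 0.88108277, -0.36590065,  0.29968293],
       [ 0.27569127, -0.11752156, -0.95403512]]), 't': array([-0.62393329, -0.0369297 ,  0.39260001])}
```

View pics/a_scene.png

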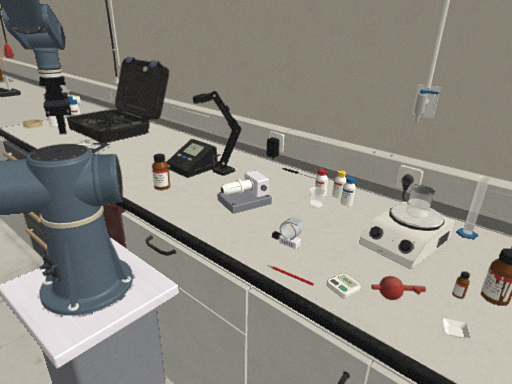

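View pics/a_top.png

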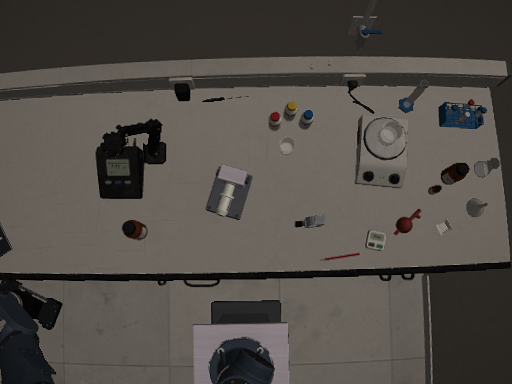

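View pics/a_wrist.png

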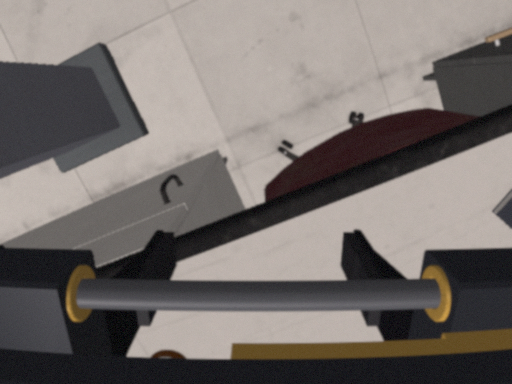

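The top view shows the manifold at about (228,192) with its stub pointing down-left. The clamp is at about (312,221) with its key to the left at (299,224). The bottle is at (135,230), the beaker at (287,147) and the timer at (376,240). Next I locate them with the networks.

```bash
cat > h.py <<'E'
from cell import *
import numpy as np, cv2
from scipy.spatial.transform import Rotation as Rn
from scipy.optimize import least_squares
def K(m):
    f=192/np.tan(np.radians(m['fov_y'])/2)
    return np.array([[f,0,m['cx']],[0,f,m['cy']],[0,0,1.]])
def proj(m,X):
    X=np.atleast_2d(X).astype(float)
    p,_=cv2.projectPoints(X,cv2.Rodrigues(np.array(m['R']))[0],np.array(m['t']),K(m),np.array(m['distortion']))
    return p.reshape(-1,2)
def ray(m,uv):
    u=cv2.undistortPoints(np.array([[uv]],float),K(m),np.array(m['distortion'])).ravel()
    d=np.array(m['R']).T@np.array([u[0],u[1],1]); c=-np.array(m['R']).T@np.array(m['t'])
    return c,d/np.linalg.norm(d)
def atz(m,uv,z):
    c,d=ray(m,uv); return c+d*(z-c[2])/d[2]
def tri(obs):
    A=np.zeros((3,3));b=np.zeros(3)
    for m,uv in obs:
        c,d=ray(m,uv);P=np.eye(3)-np.outer(d,d);A+=P;b+=P@c
    return np.linalg.solve(A,b)
def snap(n,name,crop=None,scale=1):
    m=camera_model(n) ; im=grab_frame(n)
    b=cv2.cvtColor(im,cv2.COLOR_RGB2BGR)
    if crop: x0,y0,x1,y1=crop; b=b[y0:y1,x0:x1]
    if scale!=1: b=cv2.resize(b,None,fx=scale,fy=scale,interpolation=cv2.INTER_CUBIC)
    cv2.imwrite(f'pics/{name}.png',b); return m,im
E
python3 - <<'E'
from h import *
np.set_printoptions(precision=4,suppress=True)
M={n:camera_model(n) for n in ["scene","top"]}
zs=dict(seat=.066,stub_tip=.066,manifold=0,clamp_housing=.012,clamp_bore=.0515,clamp=.0515,key_grip=.012,amber_bottle=0,small_beaker=0,counter_timer=0)
for t,z in zs.items():
    L=[]
    for n in M:
        r=place_of(n,t)
        for q in r[:2]: print(t,n,np.round(q['location'],1),round(q['p'],2),atz(M[n],q['location'],z))
        if r:L.append((M[n],r[0]['location']))
    if len(L)==2: print('   tri',tri(L))
im=grab_frame('scene');b=cv2.cvtColor(im,cv2.COLOR_RGB2BGR)[150:270,190:320]
cv2.imwrite('pics/b_scene.png',cv2.resize(b,None,fx=5,fy=5,interpolation=cv2.INTER_CUBIC))
im=grab_frame('top');b=cv2.cvtColor(im,cv2.COLOR_RGB2BGR)[150:250,195:335]
cv2.imwrite('pics/b_top.png',cv2.resize(b,None,fx=5,fy=5,interpolation=cv2.INTER_CUBIC))
E
```

```text
seat scene [234.5 189.2] 0.66 [0.5395 0.0257 0.066 ]
stub_tip scene [219.4 189.2] 0.71 [0.5042 0.0625 0.066 ]
stub_tip top [221.1 217.2] 0.91 [0.4998 0.0506 0.066 ]
   tri [0.4973 0.0517 0.072 ]
manifold scene [231.  203.6] 0.68 [0.5462 0.0497 0.    ]
manifold top [226.8 205.6] 0.79 [0.5475 0.0356 0.    ]
   tri [0.5427 0.0388 0.0057]
clamp_housing scene [291.3 241.9] 0.67 [ 0.4779 -0.2628  0.012 ]
clamp_housing top [312.7 218.5] 0.64 [ 0.4944 -0.2555  0.012 ]
   tri [ 0.4939 -0.2549  0.0013]
clamp_bore scene [289.9 225.3] 0.66 [ 0.4954 -0.2417  0.0515]
clamp_bore top [319.  224.2] 0.7 [ 0.4705 -0.2702  0.0515]
   tri [ 0.4665 -0.2649  0.0737]
clamp scene [289.7 230.1] 0.82 [ 0.4734 -0.2574  0.0515]
clamp scene [290.4 240.4] 0.36 [ 0.4314 -0.2911  0.0515]
clamp top [314.4 222.3] 0.54 [ 0.4772 -0.2553  0.0515]
clamp top [227.3 203.9] 0.42 [0.5454 0.0306 0.0515]
   tri [ 0.4772 -0.2553  0.049 ]
key_grip scene [276.4 232.8] 0.61 [ 0.4874 -0.2002  0.012 ]
key_grip scene [233.  186.2] 0.56 [0.6374 0.1291 0.012 ]
key_grip top [296.4 223.4] 0.43 [ 0.4792 -0.1995  0.012 ]
key_grip top [284.1 154.2] 0.16 [ 0.7212 -0.1664  0.012 ]
   tri [ 0.4809 -0.2014  0.0151]
amber_bottle scene [166.1 185.7] 0.84 [0.4812 0.3361 0.    ]
amber_bottle top [137.6 228.8] 0.78 [0.4737 0.3455 0.    ]
amber_bottle top [225.  203.1] 0.35 [0.5563 0.0417 0.    ]
   tri [ 0.4784  0.3421 -0.0009]
small_beaker scene [314.5 206.2] 0.66 [ 0.7334 -0.1757  0.    ]
small_beaker top [284.4 150.6] 0.54 [ 0.7374 -0.1688  0.    ]
   tri [ 0.7396 -0.1703 -0.0046]
counter_timer scene [340.9 286.3] 0.82 [ 0.4157 -0.4618  0.    ]
counter_timer top [374.4 240.3] 0.78 [ 0.4149 -0.4669  0.    ]
   tri [ 0.4137 -0.4645  0.0031]
```

View pics/b_scene.png

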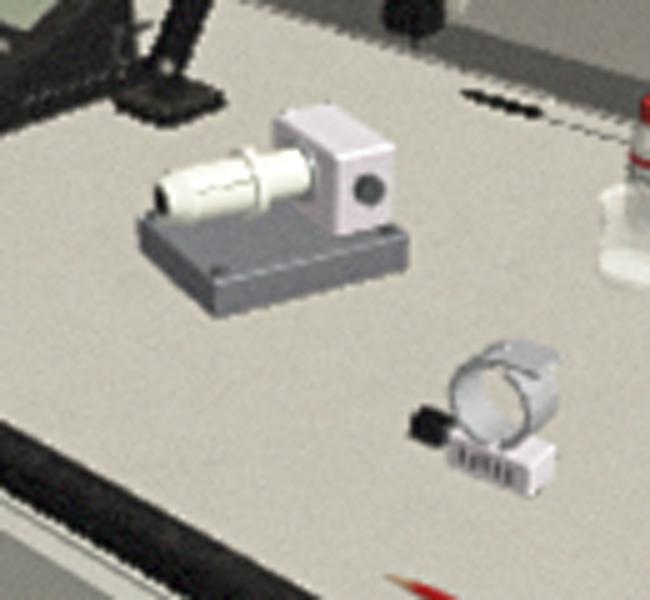

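View pics/b_top.png

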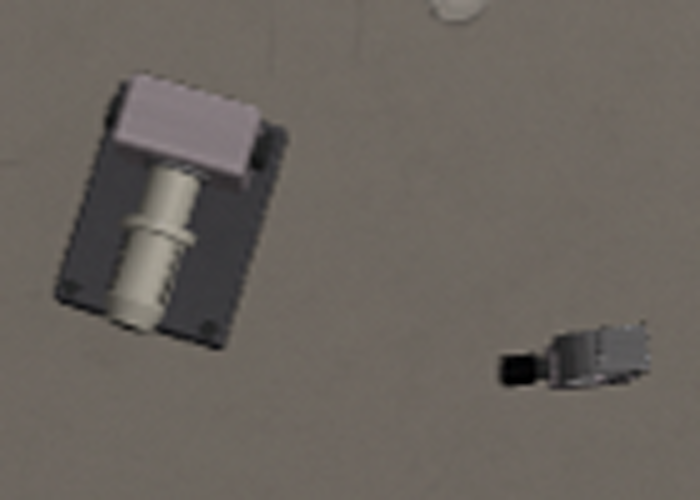

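Run:
```python
from h import *
np.set_printoptions(precision=4,suppress=True)
o=get_obs(); m=camera_model('wrist')
q=o['ee_rot']; T=Rn.from_quat([q[1],q[2],q[3],q[0]]).as_matrix()
c=-m['R'].T@m['t']
print('cam in tool',T.T@(c-o['tcp_pos']), 'cam axes in tool (cols)',T.T@m['R'].T)
print('tcp px',proj(m,o['tcp_pos']), proj(m,o['tcp_pos']+T@np.array([[0,0,.1],[0,0,.2]]).T.T[0]))
```

```text
cam in tool [ 0.0826  0.0002 -0.1622] cam axes in tool (cols) [[ 0.0004 -0.954  -0.3   ]
 [ 1.      0.0007 -0.0009]
 [ 0.001  -0.3     0.954 ]]
tcp px [[257.9793 248.6605]] [[258.167  190.8526]]
```

apply_moves:
  series:
    - [-1,0.4,-1,0,-0.73]
    - [-1,0.4,-1,0,-0.73]
    - [-1,0.4,-1,0,-0.73]
    - [-1,0.4,-1,0,-0.73]
    - [-1,0.4,-1,0,-0.73]
    - [-1,0.4,-1,0,-0.73]
    - [-1,0.4,-1,0,-0.73]
    - [-1,0.4,-1,0,-0.73]

```text
t: 2.25
tcp_pos: [0.4011, 0.1754, 0.2229]
ee_rot: [0.001, 0.471, 0.882, 0.0]
wrist_force: [1.0, -0.3, -0.7]
grip_width: 1.0
```

apply_moves:
  series:
    - [-1,0.2,-1,0,-0.73]
    - [-1,0.2,-1,0,-0.73]
    - [-1,0.2,-1,0,-0.73]
    - [-1,0.2,-1,-0.2,-0.73]
    - [-1,0.2,-1,-0.2,-0.73]
    - [-1,0.2,-1,-0.2,-0.73]
    - [-1,0.2,-1,-0.2,-0.73]
    - [-1,0.2,-1,-0.2,-0.73]

```text
t: 3.25
tcp_pos: [0.4807, -0.225, 0.1724]
ee_rot: [0.0, 0.705, 0.709, 0.0]
wrist_force: [0.5, 0.3, 1.2]
grip_width: 1.004
```

Run:
```python
from h import *
np.set_printoptions(precision=4,suppress=True)
o=get_obs();print(o['t'],o['tcp_pos'],o['ee_rot'],o['joint_pos'])
m,im=snap('wrist','c_wrist')
for t in ['clamp','clamp_bore','clamp_housing','key_grip']:
    for q in place_of('wrist',t)[:2]:
        z={'clamp':.0515,'clamp_bore':.0515}.get(t,.012)
        print(t,q['location'],q['p'],atz(m,q['location'],z))
```

```text
3.25 [ 0.4807 -0.225   0.1724] [0.0003 0.7053 0.7089 0.0001] [-0.6486  0.4702  1.721   0.0002  0.9498 -0.6539]
clamp [262.9, 212.7] 0.77 [ 0.4853 -0.2516  0.0515]
key_grip [253.0, 152.1] 0.9 [ 0.4761 -0.2056  0.012 ]
```

View pics/c_wrist.png

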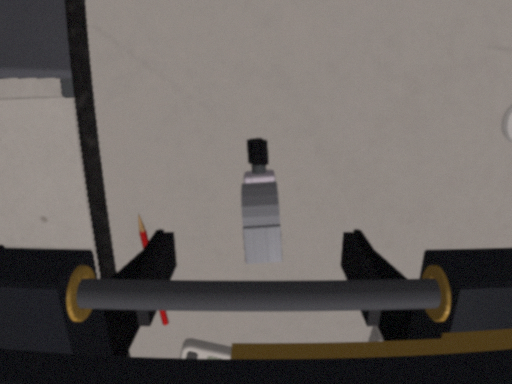

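Run:
```python
import cv2
b=cv2.imread('pics/c_wrist.png')[125:275,190:330]
cv2.imwrite('pics/c2.png',cv2.resize(b,None,fx=4,fy=4,interpolation=cv2.INTER_CUBIC))
```

```text
(no output)
```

View pics/c2.png

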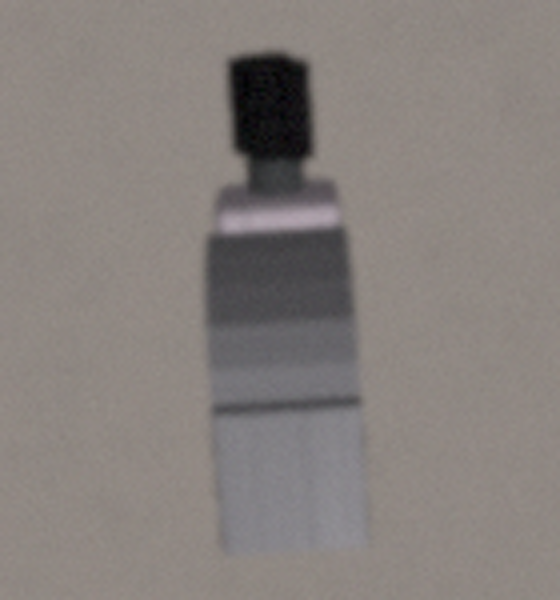

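```bash
cat > fit.py <<'E'
from h import *
np.set_printoptions(precision=4,suppress=True)
m=camera_model('wrist')
px=np.array([[219,208],[341,207],[225,552],[370,548]])/4+[190,125]
# local (x, height, z)
L=np.array([[-15,24,28],[15,24,28],[-15,84,-30],[15,84,-30]])/1000
def W(p,L):
    a=p[2]; ex=np.array([np.cos(a),np.sin(a)]); ez=np.array([-np.sin(a),np.cos(a)])
    xy=p[:2]+L[:,[0]]*ex+L[:,[2]]*ez
    return np.c_[xy,L[:,1]]
r=least_squares(lambda p:(proj(m,W(p,L))-px).ravel(),[.48,-.25,0])
print(r.x,r.fun.reshape(-1,2))
K_=np.array([[0,12,48]])/1000
print('key',W(r.x,K_),proj(m,W(r.x,np.array([[0,15,48],[-11,15,48],[11,15,48],[0,12,60],[0,12,36]])/1000)))
E
python3 fit.py
```

```text
[ 0.4835 -0.2509  0.0615] [[-0.69   -0.3411]
 [ 1.0936 -1.7486]
 [-0.4119  1.3927]
 [ 0.0554  0.6536]]
key [[ 0.4805 -0.203   0.012 ]] [[259.0424 152.7304]
 [247.3172 153.3487]
 [270.7797 152.1197]
 [258.3619 139.4927]
 [259.7005 164.4879]]
```

apply_moves:
  series:
    - [-1,0,0.22,-0.5,0.56]
    - [-1,0,0.22,-0.6,0]
    - [-1,0,0,-0.6,0]
    - [-1,0,0,-0.6,0]
    - [-1,0,0,-0.6,0]
    - [-0.3,0,0,-0.4,0]
    - [0,0,0,-0.06,0]
    - [0,0,0,0,0]
  newtons: 10

```text
t: 4.5
tcp_pos: [0.4805, -0.2003, 0.0052]
ee_rot: [0.0, 0.684, 0.73, 0.0]
wrist_force: [0.0, -0.5, -0.1]
grip_width: 0.747
```

Run:
```python
from h import *
np.set_printoptions(precision=4,suppress=True)
o=get_obs();print(o['t'],o['tcp_pos'],o['ee_rot'],o['wrist_force'],o['grip_width'])
m,im=snap('wrist','d_wrist')
m,im=snap('scene','d_scene',(230,180,350,270),5)
```

```text
4.5 [ 0.4805 -0.2003  0.0052] [0.0001 0.6836 0.7298 0.    ] [ 0.0106 -0.5452 -0.0777] 0.7465467513735916
```

View pics/d_wrist.png

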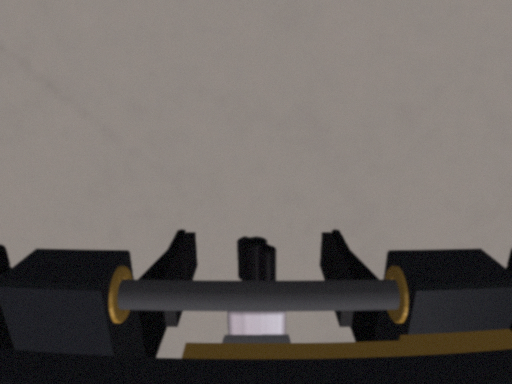

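View pics/d_scene.png

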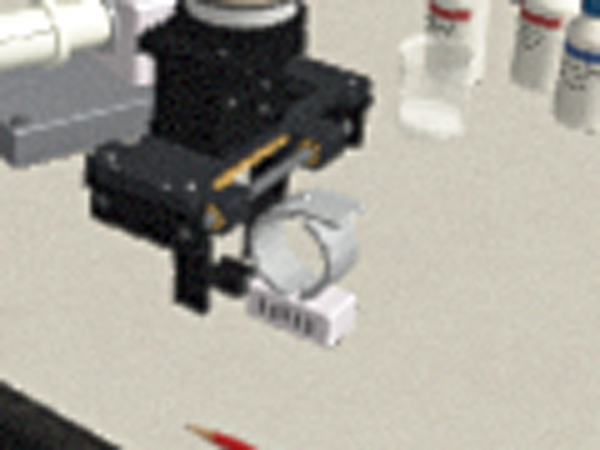

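apply_moves:
  series:
    - [1,0,0,0,0]
    - [1,0,0,0,0]
    - [1,0,0,0,0]
    - [1,0,0,0,0]
    - [1,0,0,0,0]
    - [1,0,0,0,0]
    - [1,0,-0.02,0.2,0]
    - [1,0,-0.04,0.2,0]
  newtons: 8

```text
t: 5.6
tcp_pos: [0.4803, -0.2041, 0.025]
ee_rot: [-0.0, 0.684, 0.729, -0.0]
wrist_force: [0.2, -0.4, -1.0]
grip_width: 0.158
```

Run:
```python
from h import *
np.set_printoptions(precision=4,suppress=True)
o=get_obs();print(o['t'],o['tcp_pos'],o['ee_rot'],o['wrist_force'],o['torque'],o['grip_width'])
m,im=snap('wrist','e_wrist')
m,im=snap('scene','e_scene',(230,180,350,270),5)
```

```text
5.6 [ 0.4803 -0.2041  0.025 ] [-0.0002  0.6841  0.7294 -0.    ] [ 0.1614 -0.3666 -0.9541] [-0.1006  0.07    0.009 ] 0.1583710783025335
```

View pics/e_scene.png

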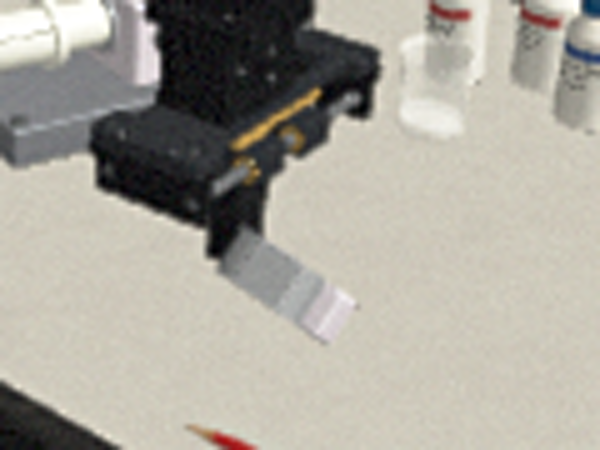

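Run:
```python
import cv2
b=cv2.imread('pics/e_wrist.png'); cv2.imwrite('pics/e2.png',cv2.resize(b,(768,576)))
```

```text
(no output)
```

View pics/e2.png

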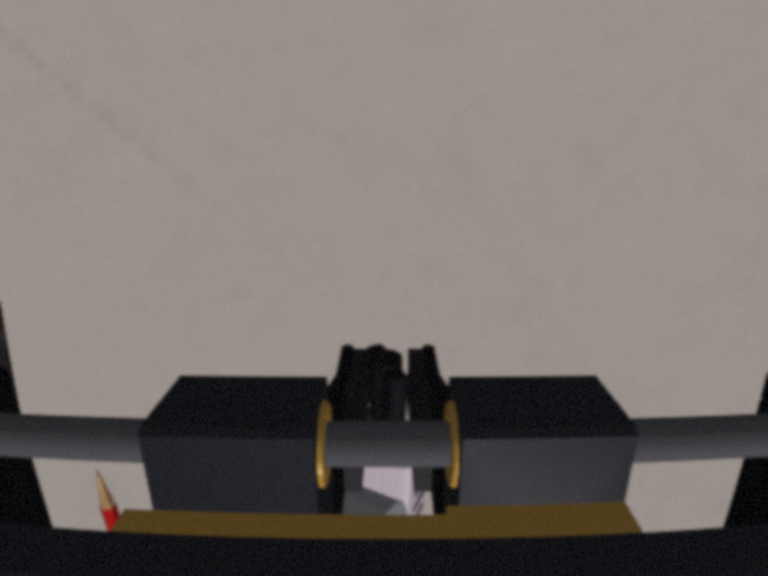

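The closing fingers twisted the wing toward its flat side and the clamp rolled about its screw with it. If I lift the key, the clamp should hang key-up, so I'll try that gently.

apply_moves:
  series:
    - [1,0,-0.1,0.2,0]
    - [1,0,-0.1,0.2,0]
    - [1,0,-0.1,0.3,0]
    - [1,0,-0.1,0.3,0]
    - [1,0,-0.2,0.3,0]
    - [1,0,-0.2,0.2,0]
    - [1,0,-0.2,0.2,0]
    - [1,0,0,0,0]

```text
t: 6.7
tcp_pos: [0.481, -0.2556, 0.1104]
ee_rot: [0.001, 0.685, 0.729, 0.0]
wrist_force: [-0.2, -0.0, -1.5]
grip_width: 0.08
```

Run:
```python
from h import *
np.set_printoptions(precision=4,suppress=True)
o=get_obs();print(o['t'],o['tcp_pos'],o['ee_rot'],o['wrist_force'],o['torque'],o['grip_width'])
m,im=snap('wrist','f_wrist')
m,im=snap('scene','f_scene',(230,170,350,260),5)
```

```text
6.7 [ 0.481  -0.2556  0.1104] [0.0014 0.6845 0.729  0.    ] [-0.1954 -0.0387 -1.4724] [ 0.0468 -0.0067 -0.0395] 0.07995843908357099
```

View pics/f_scene.png

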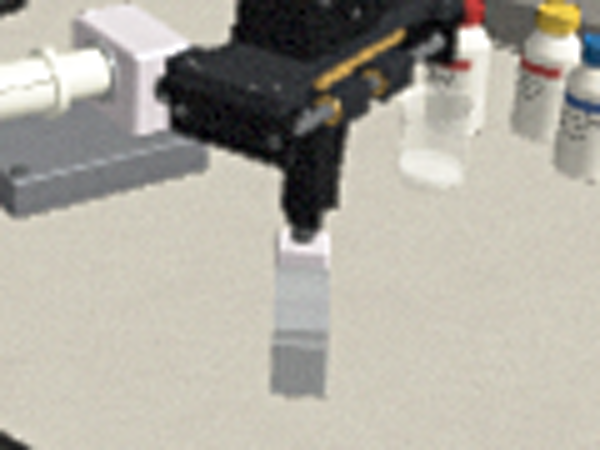

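View pics/f_wrist.png

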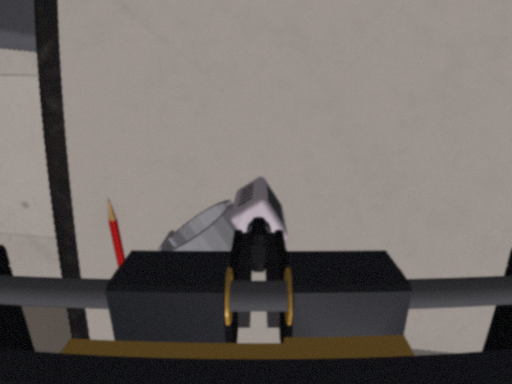

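The clamp now hangs key-up with the wing flat between the pads (7 mm opening). I'll firm the grip and move to where the wrist camera can see the stub.

apply_moves:
  series:
    - [1,0,0,0,0]
    - [1,0,0,0.3,0]
    - [1,0.1,0.5,0.3,0]
    - [1,0.1,0.7,0.3,0]
    - [1,0.1,0.9,0.2,0]
    - [1,0.1,0.9,0,0]
    - [1,0,0.5,0,0]
    - [1,0,0,0,0]
  newtons: 25

```text
t: 7.8
tcp_pos: [0.4999, -0.077, 0.1653]
ee_rot: [-0.0, 0.683, 0.731, -0.0]
wrist_force: [0.4, -1.1, -2.8]
grip_width: 0.076
```

Run:
```python
from h import *
np.set_printoptions(precision=4,suppress=True)
o=get_obs();print(o['t'],o['tcp_pos'],o['ee_rot'],o['wrist_force'],o['torque'],o['grip_width'])
m,im=snap('wrist','g_wrist')
for t,z in [('seat',.066),('stub_tip',.066),('manifold',0)]:
    for q in place_of('wrist',t)[:2]: print(t,q['location'],q['p'],atz(m,q['location'],z))
b=cv2.imread('pics/g_wrist.png'); cv2.imwrite('pics/g2.png',cv2.resize(b[0:260,100:500],None,fx=2,fy=2,interpolation=cv2.INTER_CUBIC))
snap('scene','g_scene',(200,140,320,230),5)
```

```text
7.8 [ 0.4999 -0.077   0.1653] [-0.0001  0.6828  0.7306 -0.    ] [ 0.4399 -1.1487 -2.7551] [-0.1354  0.0619 -0.0441] 0.07601444261684985
seat [337.3, 36.1] 0.71 [0.5484 0.042  0.066 ]
stub_tip [283.8, 10.9] 0.78 [0.5091 0.0557 0.066 ]
manifold [319.5, 45.4] 0.89 [0.5469 0.0419 0.    ]
```

View pics/g2.png

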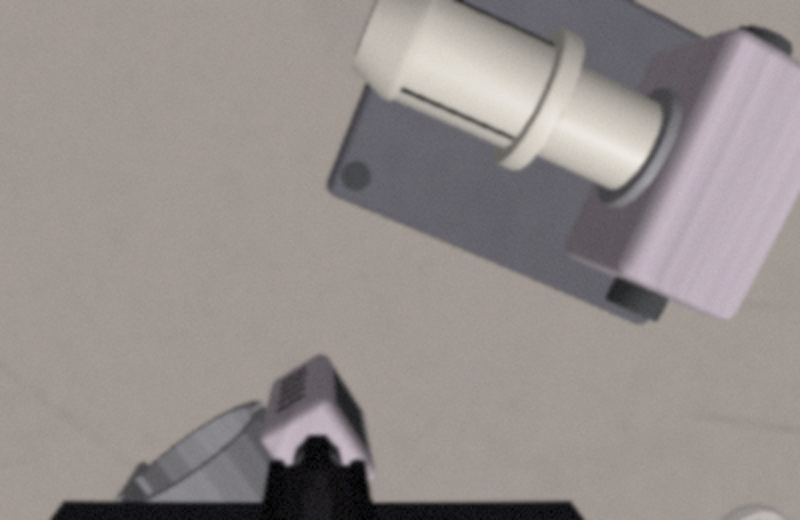

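View pics/g_scene.png

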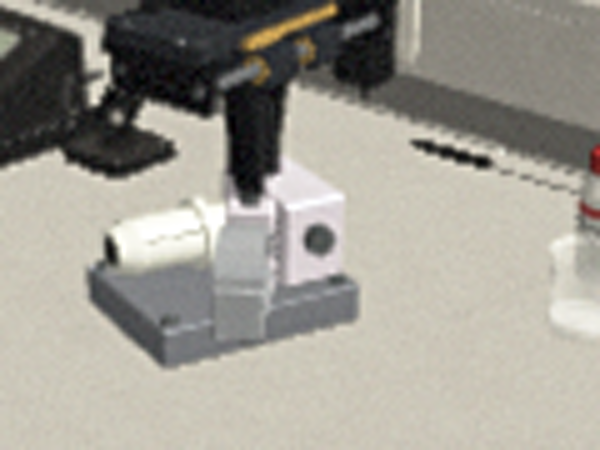

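```bash
cat > fitm.py <<'E'
from h import *
np.set_printoptions(precision=4,suppress=True)
m=camera_model('wrist')
px=np.array([[330,187],[640,324],[745,30],[622,272],[730,319],[567,248]])/2+[100,0]
L=np.array([[-32,-60,30],[125,-60,30],[70,45,94],[70,-45,94],[120,-45,94],[70,-45,30]])/1000
def W(p,L):
    a=p[2]; ex=np.array([np.cos(a),np.sin(a)]); ey=np.array([-np.sin(a),np.cos(a)])
    return np.c_[p[:2]+L[:,[0]]*ex+L[:,[1]]*ey, L[:,2]]
if __name__=='__main__':
    r=least_squares(lambda p:(proj(m,W(p,L))-px).ravel(),[.54,.04,-.3],loss='soft_l1')
    p=r.x;print(p); print((proj(m,W(p,L))-px))
    T=np.array([[0,0,66],[-40,0,66],[-40,-15,66],[-26,-20.5,66],[-23,-19.5,66],[22,-25.5,66],[30,-25.5,66],[22,0,91.5]])/1000
    print(W(p,T)[:2]); print((proj(m,W(p,T))-[100,0])*2)
    ms=camera_model('scene');mt=camera_model('top')
    print('scene tip, seat',proj(ms,W(p,T))[:2],'top',proj(mt,W(p,T))[:2])
E
python3 fitm.py
```

```text
[ 0.5503  0.0405 -0.3274]
[[-1.5766 -0.1052]
 [ 4.5615  2.0331]
 [ 0.4906 -5.8802]
 [-0.5583 -0.5172]
 [ 3.8279  3.6155]
 [-4.0319  0.2989]]
[[0.5503 0.0405 0.066 ]
 [0.5125 0.0534 0.066 ]]
[[477.0581  66.3457]
 [373.419   19.0615]
 [356.5431  60.6585]
 [386.75    91.747 ]
 [395.6063  92.467 ]
 [501.4264 159.3837]
 [520.8019 168.3086]
 [555.489   84.7943]]
scene tip, seat [[233.5878 186.9671]
 [223.0461 189.2426]] top [[223.9698 201.8307]
 [220.1917 213.3648]]
```

apply_moves:
  series:
    - [1,0.1,0.2,0.1,0]
    - [1,0.1,0.3,0.1,0]
    - [1,0.1,0.3,0.1,0]
    - [1,0,0.1,0.1,0]
    - [1,0,0,0,0]
    - [1,0,0,0,0]
    - [1,0,0,0,0]
    - [1,0,0,0,0]

```text
t: 9.05
tcp_pos: [0.5152, -0.0344, 0.1844]
ee_rot: [-0.0, 0.684, 0.729, -0.0]
wrist_force: [0.3, 0.2, -2.8]
grip_width: 0.073
```

Run:
```python
from h import *
np.set_printoptions(precision=4,suppress=True)
o=get_obs();print(o['t'],o['tcp_pos'],o['ee_rot'],o['wrist_force'],o['torque'],o['grip_width'])
m,im=snap('wrist','h_wrist')
for t,z in [('seat',.066),('stub_tip',.066),('manifold',0)]:
    for q in place_of('wrist',t)[:2]: print(t,q['location'],q['p'],atz(m,q['location'],z))
for t in ['clamp_bore','clamp_housing','clamp']:
    for q in place_of('wrist',t)[:2]: print(t,q['location'],q['p'],atz(m,q['location'],o['tcp_pos'][2]+.011-.048))
b=cv2.imread('pics/h_wrist.png'); 
cv2.imwrite('pics/h2.png',cv2.resize(b[0:190,200:450],None,fx=3,fy=3,interpolation=cv2.INTER_CUBIC))
cv2.imwrite('pics/h3.png',cv2.resize(b[150:270,140:310],None,fx=4,fy=4,interpolation=cv2.INTER_CUBIC))
```

```text
9.05 [ 0.5152 -0.0344  0.1844] [-0.0002  0.6843  0.7292 -0.0001] [ 0.3288  0.1622 -2.8157] [-0.08    0.0219 -0.0056] 0.07277530960316747
seat [300.2, 93.8] 0.89 [0.5437 0.042  0.066 ]
seat [209.8, 240.1] 0.37 [ 0.4756 -0.0889  0.066 ]
stub_tip [258.5, 71.8] 0.63 [0.5099 0.0564 0.066 ]
manifold [298.8, 91.3] 0.71 [0.55   0.0428 0.    ]
clamp_bore [209.0, 240.9] 0.94 [ 0.4852 -0.0497  0.1474]
clamp_housing [258.3, 211.6] 0.97 [ 0.5151 -0.0278  0.1474]
clamp [209.7, 243.1] 0.77 [ 0.4856 -0.0512  0.1474]
```

View pics/h2.png

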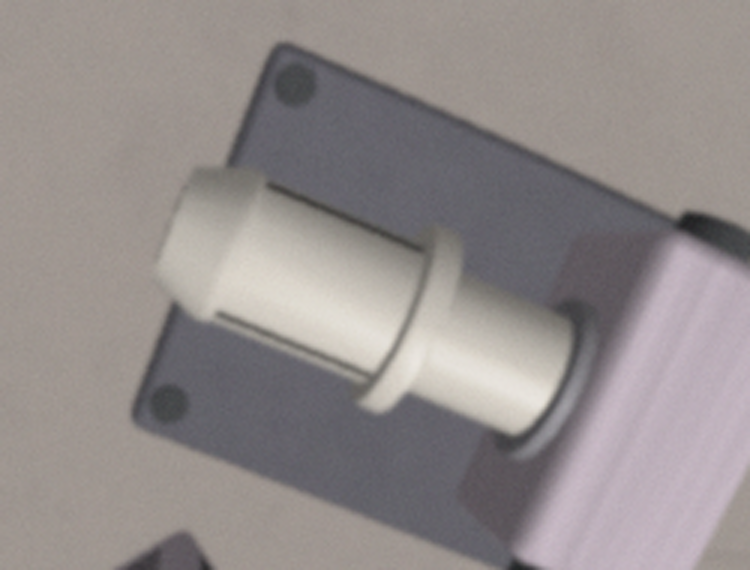

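View pics/h3.png

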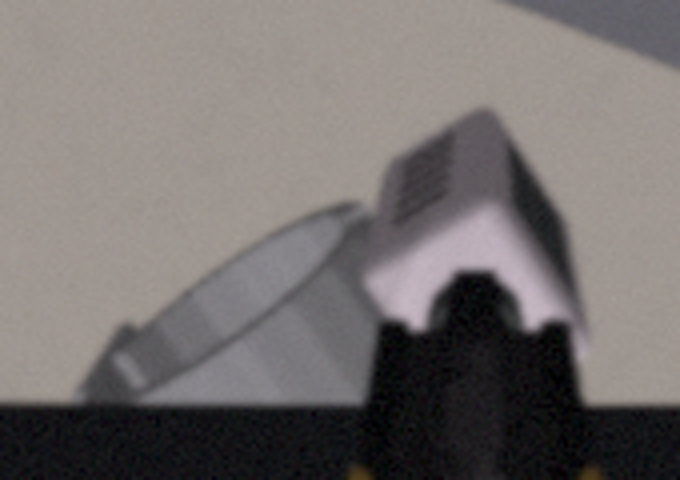

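```bash
cat > fits.py <<'E'
from h import *
from fitm import W
np.set_printoptions(precision=4,suppress=True)
m=camera_model('wrist')
cv=lambda a:np.array(a,float)/3+[200,0]
sil=[((262,170),20.5),((207,322),20.5),((447,228),25.5),((373,412),25.5),((347,213),19.5),((288,357),19.5),((300,193),19.5),((240,337),19.5)]
sil=[(ray(m,cv(a)),r/1000) for a,r in sil]
left=cv([(300,50),(400,95),(500,139),(670,213)]);right=cv([(160,424),(300,482),(400,522),(490,558)])
front=cv([(270,68),(235,152),(168,325),(142,392)])
lon=[(cv((432,229)),[22,25.5]),(cv((463,239)),[30,25.5]),(cv((357,400)),[22,-25.5]),(cv((389,412)),[30,-25.5])]
def lr(p,A,B,px):
    a,b=proj(m,W(p,np.array([A,B])/1000)); d=(b-a)/np.linalg.norm(b-a)
    return (px-a)@np.array([-d[1],d[0]])
def res(p,parts=False):
    dz=p[3] if len(p)>3 else 0
    S=W(p,np.array([[0,0,66],[1000,0,66]])/1000)+[0,0,dz]; a=S[0];u=S[1]-S[0];u/=np.linalg.norm(u)
    rs=[]
    for (c,d),r in sil:
        n=np.cross(u,d);rs.append((abs((c-a)@n)/np.linalg.norm(n)-r)*1300)
    rl=lr(p,[-32,60,30],[125,60,30],left);rr=lr(p,[-32,-60,30],[125,-60,30],right);rf=lr(p,[-32,-60,30],[-32,60,30],front)
    if parts: print(np.array(rs),rl,rr,rf)
    return np.r_[rs,rl,rr,rf]
for p0 in ([.55,.04,-.33],[.55,.04,-.33,0]):
    r=least_squares(res,p0,loss='soft_l1');print(r.x,r.cost);res(r.x,True)
    p=r.x
    T=np.array([[22,25.5,66],[30,25.5,66],[22,-25.5,66],[30,-25.5,66],[-40,0,81],[-40,15,66],[-40,-15,66],[0,0,66],[-40,0,66]])/1000
    print((proj(m,W(p,T))-[200,0])*3); print(W(p,T)[-2:])
E
python3 fits.py
```

```text
[ 0.5485  0.0419 -0.3021] 14.984555765427665
[ 0.7298 -1.0095 -0.0575  0.2284 -0.3071  1.2577 -0.1485  0.9295] [1.2384 1.2272 0.9122 0.1335] [-4.9883 -3.6554 -3.148  -2.6913] [ 1.0702  0.0818 -0.3695 -0.5605]
[[433.4182 222.6523]
 [461.0038 234.4761]
 [355.7046 404.1326]
 [382.4975 414.8024]
 [175.9249 225.6823]
 [196.8699 170.5149]
 [155.3484 282.0897]
 [317.9553 283.8782]
 [175.8557 226.8648]]
[[0.5485 0.0419 0.066 ]
 [0.5103 0.0538 0.066 ]]
[ 0.5485  0.0419 -0.3016  0.0017] 14.908460793736733
[ 0.6104 -1.2064 -0.2444  0.0192 -0.4289  1.0708 -0.2624  0.7353] [1.1581 1.1684 0.8747 0.1321] [-5.0563 -3.6963 -3.1696 -2.6955] [ 1.1029  0.0989 -0.3841 -0.5874]
[[433.3072 222.778 ]
 [460.8994 234.5857]
 [355.688  404.2858]
 [382.4861 414.9405]
 [175.8166 225.9646]
 [196.7366 170.7758]
 [155.2763 282.3621]
 [317.8769 284.0628]
 [175.7532 227.1319]]
[[0.5485 0.0419 0.066 ]
 [0.5103 0.0538 0.066 ]]
```

```bash
cat > fitc.py <<'E'
from h import *
np.set_printoptions(precision=4,suppress=True)
m=camera_model('wrist'); o=get_obs(); q=o['ee_rot']
T=Rn.from_quat([q[1],q[2],q[3],q[0]]).as_matrix(); tcp=np.array(o['tcp_pos'])
px=np.array([[492,203],[363,281],[590,352],[487,108],[390,161],[567,224]])/4+[140,150]
L=np.array([[-15,51.5,28],[-15,27.5,28],[15,51.5,28],[-15,51.5,-30],[-15,27.5,-30],[15,51.5,-30]])/1000
L[:,:]-=np.array([0,.0395,0])
L*=np.array([1,1,1])
nb=np.array([[209,240.9],[258.3,211.6]]);NL=np.array([[0,-.0395,0],[0,0,0]])
ps=np.arctan2(T[1,1],T[0,1]); print('psi',ps)
# clamp pose: key point in tool (a,0+b,-h), R=Rz(g)*tilt
def pose(p):
    g,tx,ty,a,b,h=p
    R=(Rn.from_rotvec([tx,ty,0])*Rn.from_euler('z',g)).as_matrix()
    key=tcp+T@np.array([a,b,-h]); return R,key-R@[0,0,.048]
def res(p):
    R,c=pose(p)
    return np.r_[(proj(m,c+L@R.T)-px).ravel(),.5*(proj(m,c+NL@R.T)-nb).ravel(), p[1]/.03,p[2]/.03,p[3]/.003,p[4]/.001,(p[5]-.011)/.003]
best=None
for g in np.arange(-3,3,.5):
    r=least_squares(res,[g,0,0,0,0,.011],loss='soft_l1')
    if best is None or r.cost<best.cost: best=r
r=best; R,c=pose(r.x); print(r.x,r.cost); print(res(r.x)[:16].reshape(-1,2))
print('housing-tcp',c-tcp,'bore-tcp',c+R@[0,-.0395,0]-tcp,'bore in tool',T.T@(c+R@[0,-.0395,0]-tcp)); print('z axis',R[:,2],'x axis',R[:,0],'in tool xang',np.arctan2(R[1,0],R[0,0])-ps)
Q=np.array([[-15,-32.5,-30],[15,-32.5,-30],[-15,-32.5,10],[-15,-28,0],[-15,0,28],[15,0,28],[-15,0,-28]])/1000-[0,.0395,0]
print('leg,band in crop',(proj(m,c+Q@R.T)-[140,150])*4)
E
python3 fitc.py
```

```text
psi 0.06386077696136537
[-0.9538  0.0042 -0.0008 -0.0036  0.0007 -0.0127] 13.735857721268086
[[-0.1462 -0.5212]
 [-1.6484 -0.441 ]
 [ 0.625   1.1644]
 [ 0.2006 -2.2031]
 [-2.2746  0.4437]
 [ 0.3535  0.5542]
 [ 1.2377 -0.4106]
 [ 0.2844  0.6531]]
housing-tcp [ 0.0009 -0.0034 -0.0607] bore-tcp [-0.0313 -0.0262 -0.0608] bore in tool [-0.0242 -0.0329  0.0608]
z axis [-0.0008 -0.0042  1.    ] x axis [ 0.5786 -0.8156 -0.003 ] in tool xang -1.017617228556839
leg,band in crop [[129.0989 312.8877]
 [215.1619 427.2394]
 [ 75.0981 406.8979]
 [109.9742 369.0566]
 [208.8255 364.7124]
 [316.0354 507.973 ]
 [261.1114 236.88  ]]
```

```bash
sed -i 's#p\[1\]/.03,p\[2\]/.03#p[1]/.3,p[2]/.3#; s#-.011)/.003#-.010)/.002#; s#arange(-3,3,.5)#arange(-3,3,.4)#' fitc.py; python3 fitc.py
python3 - <<'E'
from h import *
m=camera_model('wrist');o=get_obs();T=Rn.from_quat([*o['ee_rot'][1:],o['ee_rot'][0]]).as_matrix()
for y in (-.0035,.0035):
  for x in (-.0095,.0095): print((proj(m,o['tcp_pos']+T@[x,y,0])-[140,150])*4)
snap('scene','h_scene',(210,130,310,220),6); snap('top','h_top',(190,150,290,250),6)
E
```

```text
psi 0.06386077696136537
[-0.9566  0.0031 -0.0005 -0.0022  0.0006 -0.0091] 16.847705564187407
[[-0.143  -0.6833]
 [-2.3371 -0.3132]
 [ 0.9704  1.7989]
 [ 0.1637 -2.6311]
 [-2.7511  0.1892]
 [ 0.5143  0.6594]
 [ 0.739  -0.1943]
 [ 0.2068  0.7077]]
housing-tcp [ 0.0007 -0.002  -0.0571] bore-tcp [-0.0315 -0.0248 -0.0571] bore in tool [-0.0227 -0.0331  0.0571]
z axis [-0.0005 -0.0031  1.    ] x axis [ 0.5763 -0.8172 -0.0023] in tool xang -1.020437622835301
leg,band in crop [[123.1906 313.4446]
 [210.2515 429.6258]
 [ 67.4292 408.8748]
 [103.1493 370.4649]
 [203.1427 366.4318]
 [312.0074 512.4802]
 [257.2468 236.6584]]
[[444.29584145 460.23636577]]
[[443.34845915 328.96046561]]
[[497.20721278 460.26174092]]
[[498.13723347 328.98531257]]
```

View pics/h_scene.png

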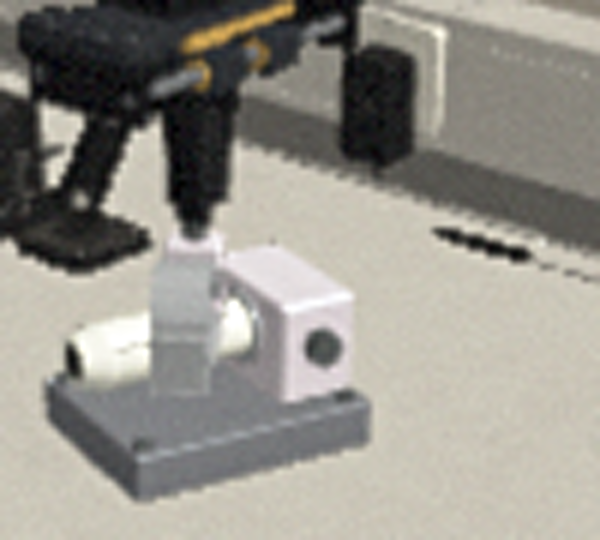

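Run:
```python
from h import *
np.set_printoptions(precision=1,suppress=True)
o=get_obs();ms=camera_model('scene');tcp=np.array(o['tcp_pos'])
im=grab_frame('scene');b=cv2.cvtColor(im,cv2.COLOR_RGB2BGR)[140:210,225:265]
b=cv2.convertScaleAbs(b,alpha=1.6,beta=20)
cv2.imwrite('pics/i.png',cv2.resize(b,None,fx=8,fy=8,interpolation=cv2.INTER_CUBIC))
for dz in (0,-.01,-.02,-.03,-.04,-.05,-.06,-.07,-.08,-.09,-.1): print(dz,(proj(ms,tcp+[0,0,dz])[0]-[225,140])*8)
```

```text
0 [141.5 182. ]
-0.01 [141.4 206. ]
-0.02 [141.2 229.7]
-0.03 [141.1 253.3]
-0.04 [141.  276.8]
-0.05 [140.9 300. ]
-0.06 [140.7 323.1]
-0.07 [140.6 346. ]
-0.08 [140.5 368.8]
-0.09 [140.3 391.3]
-0.1 [140.2 413.7]
```

View pics/i.png

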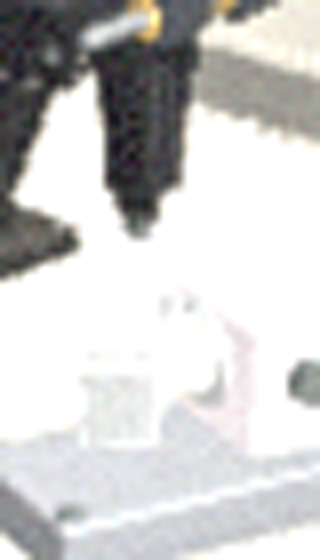

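```bash
sed -i 's#-.010)/.002#+.003)/.002#; s#p\[3\]/.003#p[3]/.004#' fitc.py
cat >> fitc.py <<'E'
ms=camera_model('scene');Q=np.array([[-15,-30.5,-30],[15,-30.5,-30],[-15,-28,0],[15,-28,0],[15,39.5,28],[-15,27.5,28]])/1000-[0,.0395,0]
print('scene i crop', (proj(ms,c+Q@R.T)-[225,140])*8)
mt=camera_model('top'); print('top',proj(mt,np.array([c,c+R@[0,-.0395,0]])))
E
python3 fitc.py
python3 - <<'E'
import cv2
b=cv2.imread('pics/h_scene.png'); 
b=b[330-120:420,120:260]; cv2.imwrite('pics/i2.png',cv2.resize(b,None,fx=3,fy=3))
E
```

```text
psi 0.06402020076360378
[-0.956   0.0042 -0.0007 -0.0027  0.0006 -0.01  ] 10.33406539683384
[[-0.1488 -0.5827]
 [-2.1528 -0.3135]
 [ 0.8522  1.6671]
 [ 0.1799 -2.5259]
 [-2.6171  0.2335]
 [ 0.4634  0.6147]
 [ 0.8731 -0.2649]
 [ 0.2245  0.6965]]
housing-tcp [ 0.0008 -0.0024 -0.058 ] bore-tcp [-0.0314 -0.0252 -0.0582] bore in tool [-0.0231 -0.033   0.0582]
z axis [-0.0007 -0.0042  1.    ] x axis [ 0.5768 -0.8169 -0.003 ] in tool xang -1.0200263126230102
leg,band in crop [[124.8275 313.0468]
 [211.5786 428.692 ]
 [ 69.554  408.1938]
 [105.0372 369.9254]
 [204.6981 365.997 ]
 [313.049  511.2098]
 [258.3158 236.5591]]
scene i crop [[ 82.2535 462.3792]
 [160.1223 467.7305]
 [ 83.2032 388.5459]
 [161.8345 393.7751]
 [185.0217 256.9506]
 [105.011  263.9204]]
top [[247.3057 209.036 ]
 [254.8286 219.1138]]
```

View pics/i2.png

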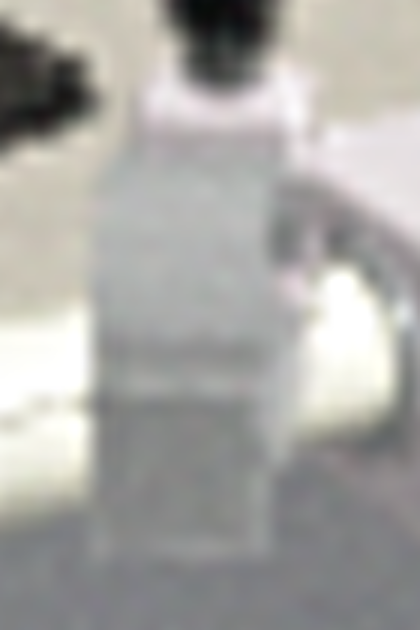

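View pics/h_top.png

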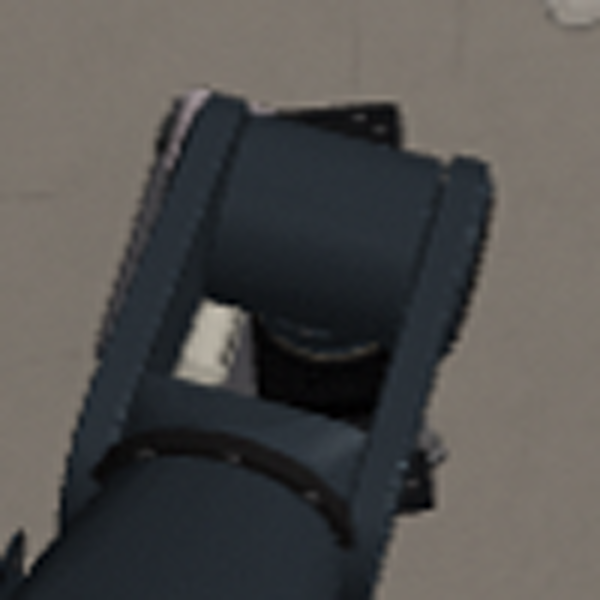

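The scene camera puts the key's middle 2 mm below the TCP: the clamp slid down in the fingers while swinging. I'll turn it to the stub's heading, stand it on the worktop just before the stub tip to square it up, and take a deeper grip.

apply_moves:
  series:
    - [1,-0.2,0.1,0.1,0.8]
    - [1,-0.2,0.3,0,0.8]
    - [1,-0.2,0.5,0,0.8]
    - [1,-0.1,0.6,0,0.8]
    - [1,-0.07,0.6,0,0.8]
    - [1,0,0.5,0,0.8]
    - [1,0,0.22,0,0.8]
    - [1,0,0,0,0.9]

```text
t: 10.55
tcp_pos: [0.4767, 0.108, 0.1896]
ee_rot: [0.0, 0.413, 0.911, 0.0]
wrist_force: [-0.2, -0.7, -1.5]
grip_width: 0.076
```

apply_moves:
  series:
    - [1,0,0,-0.3,0]
    - [1,0,0,-0.5,0]
    - [1,0,0,-0.5,0]
    - [1,0,0,-0.3,0]
    - [1,0,0,-0.2,0]
    - [1,0,0,0,0]
    - [1,0,0,0,0]
    - [1,0,0,0,0]

```text
t: 11.55
tcp_pos: [0.4774, 0.1069, 0.1002]
ee_rot: [0.001, 0.415, 0.91, 0.0]
wrist_force: [0.4, 0.2, -2.3]
grip_width: 0.077
```

Run:
```python
from h import *
np.set_printoptions(precision=4,suppress=True)
o=get_obs();print(o['t'],o['tcp_pos'],o['ee_rot'],o['wrist_force'],o['torque'],o['grip_width'])
m,im=snap('wrist','j_wrist')
m,im=snap('scene','j_scene',(190,130,290,220),6)
```

```text
11.55 [0.4774 0.1069 0.1002] [0.0007 0.4154 0.9096 0.0003] [ 0.3857  0.1799 -2.2911] [ 0.005  -0.0254  0.065 ] 0.07663699544881483
```

View pics/j_scene.png

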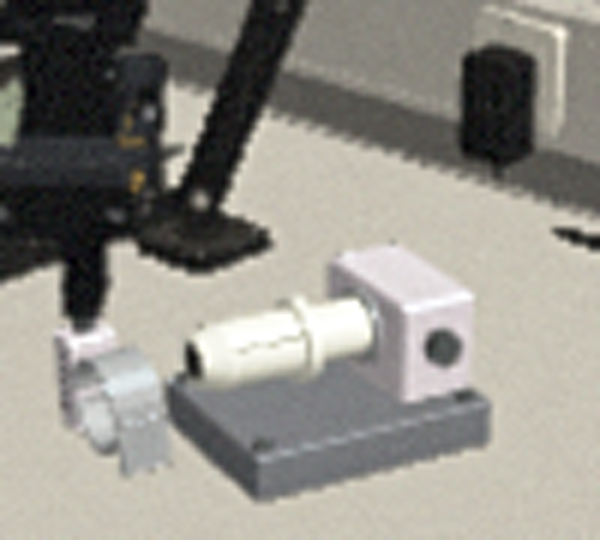

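View pics/j_wrist.png

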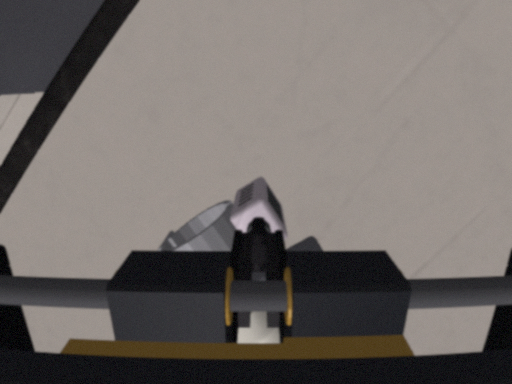

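apply_moves:
  series:
    - [1,0,0,-0.1,0]
    - [1,0,0,-0.08,0]
    - [1,0,0,-0.06,0]
    - [1,0,0,-0.06,0]
    - [1,0,0,-0.06,0]
    - [1,0,0,-0.04,0]
    - [1,0,0,0,0]
    - [1,0,0,0,0]
  newtons: 8

```text
t: 12.65
tcp_pos: [0.4769, 0.1069, 0.0796]
ee_rot: [0.0, 0.415, 0.91, 0.0]
wrist_force: [0.4, -0.1, -3.4]
grip_width: 0.08
```

Run:
```python
from h import *
np.set_printoptions(precision=4,suppress=True)
o=get_obs();print(o['t'],o['tcp_pos'],o['ee_rot'],o['wrist_force'],o['torque'],o['grip_width'])
m,im=snap('scene','k_scene',(190,130,290,220),6)
```

```text
12.65 [0.4769 0.1069 0.0796] [0.0001 0.4154 0.9096 0.    ] [ 0.4016 -0.0931 -3.3519] [ 0.0072 -0.0009  0.0318] 0.07958223071268346
```

View pics/k_scene.png

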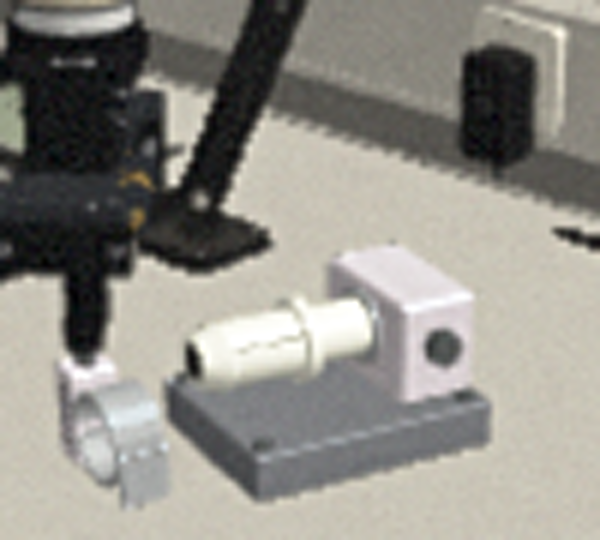

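apply_moves:
  series:
    - [1,0,0,-0.04,0]
    - [1,0,0,-0.04,0]
    - [1,0,0,-0.04,0]
    - [1,0,0,-0.04,0]
    - [1,0,0,-0.04,0]
    - [1,0,0,0,0]
    - [1,0,0,0,0]
    - [1,0,0,0,0]

```text
t: 13.7
tcp_pos: [0.4785, 0.1064, 0.0712]
ee_rot: [0.002, 0.415, 0.91, 0.0]
wrist_force: [-0.3, -2.4, 8.9]
grip_width: 0.079
```

apply_moves:
  series:
    - [0.6,0,0,0,0]
    - [0.6,0,0,0,0]
    - [0.6,0,0,-0.04,0]
    - [0.6,0,0,-0.03,0]
    - [0.6,0,0,0,0]
    - [1,0,0,0,0]
    - [1,0,0,0,0]
    - [1,0,0,0,0]
  newtons: 25

```text
t: 14.7
tcp_pos: [0.4774, 0.1069, 0.0669]
ee_rot: [0.001, 0.415, 0.91, 0.0]
wrist_force: [-0.6, -0.9, 7.5]
grip_width: 0.076
```

Run:
```python
from h import *
np.set_printoptions(precision=4,suppress=True)
o=get_obs();print(o['t'],o['tcp_pos'],o['ee_rot'],o['wrist_force'],o['torque'],o['grip_width'])
m,im=snap('scene','l_scene',(190,130,290,220),6)
m,im=snap('wrist','l_wrist')
b=cv2.imread('pics/l_wrist.png'); cv2.imwrite('pics/l2.png',cv2.resize(b[150:350,130:400],None,fx=2.8,fy=2.8,interpolation=cv2.INTER_CUBIC))
```

```text
14.7 [0.4774 0.1069 0.0669] [0.0007 0.4154 0.9096 0.0003] [-0.5996 -0.9189  7.516 ] [-0.0852  0.1053 -0.0152] 0.07647919860629308
```

View pics/l_scene.png

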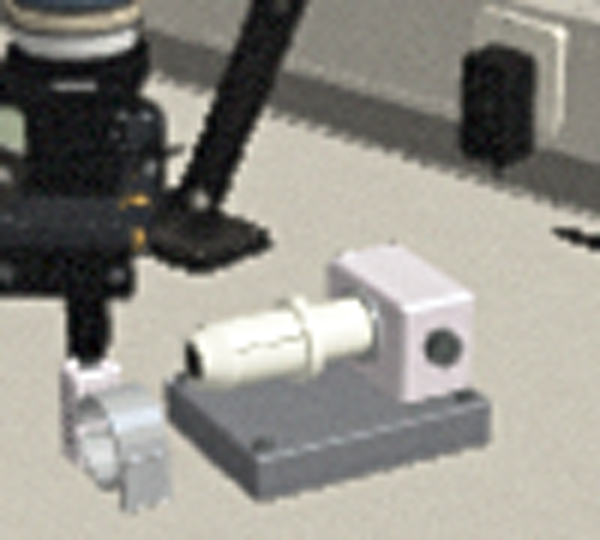

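View pics/l2.png

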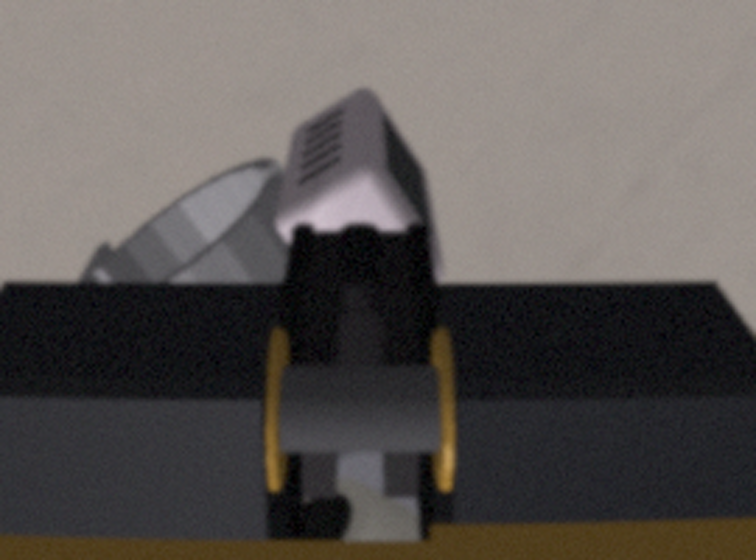

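```bash
cat > fitc2.py <<'E'
from h import *
np.set_printoptions(precision=4,suppress=True)
m=camera_model('wrist'); o=get_obs(); q=o['ee_rot']
T=Rn.from_quat([q[1],q[2],q[3],q[0]]).as_matrix(); tcp=np.array(o['tcp_pos'])
px=np.array([[365,166],[277,222],[368,90],[297,128]])/2.8+[130,150]
L=np.array([[-14,50.5,27],[-14,28.5,27],[-14,50.5,-29],[-14,28.5,-29]])/1000
L-=np.array([0,.0395,0])
nb=[];NL=np.array([[0,-.0395,0],[0,0,0]])
grab_frame('wrist')
for t in ('clamp_bore','clamp_housing'):
    r=place_of('wrist',t); print(t,r[0]); nb.append(r[0]['location'])
nb=np.array(nb)
ps=np.arctan2(T[1,1],T[0,1]); print('psi',ps)
def pose(p):
    g,tx,ty,a,b,h=p
    R=(Rn.from_rotvec([tx,ty,0])*Rn.from_euler('z',g)).as_matrix()
    key=tcp+T@np.array([a,b,-h]); return R,key-R@[0,0,.048]
def res(p):
    R,c=pose(p)
    return np.r_[(proj(m,c+L@R.T)-px).ravel(),.7*(proj(m,c+NL@R.T)-nb).ravel(), p[1]/.02,p[2]/.02,p[3]/.005,p[4]/.001,(p[5]-.011)/.0005]
r=least_squares(res,[-.3,0,0,0,0,.011],loss='soft_l1')
R,c=pose(r.x); print(r.x,r.cost); print(res(r.x)[:12].reshape(-1,2))
print('bore',c+R@[0,-.0395,0],'bore-tcp',c+R@[0,-.0395,0]-tcp); print('clamp x ang',np.arctan2(R[1,0],R[0,0]))
E
python3 fitc2.py
```

```text
clamp_bore {'location': [204.0, 248.6], 'p': 0.83}
clamp_housing {'location': [257.5, 219.2], 'p': 0.67}
psi 0.7140167327508642
[-0.3279  0.0038 -0.0055  0.0003 -0.0002  0.0109] 5.189007984201307
[[ 1.8608  0.2661]
 [-1.8739 -0.6383]
 [ 0.3871 -1.4235]
 [-1.6414  0.3231]
 [ 0.557   0.5447]
 [ 0.3304  1.1403]]
bore [0.4645 0.0698 0.0296] bore-tcp [-0.0128 -0.0371 -0.0373]
clamp x ang -0.3279181919942535
```

apply_moves:
  series:
    - [1,0,0,0.1,0]
    - [1,0,0,0.2,0]
    - [1,0,-0.03,0.22,0]
    - [1,0,0,0.2,0.1]
    - [1,0.19,-0.06,0,0]
    - [1,0.19,-0.06,0,0]
    - [1,0,0,0,0]
    - [1,0,0,0,0]

```text
t: 15.95
tcp_pos: [0.4954, 0.0994, 0.1016]
ee_rot: [-0.001, 0.411, 0.912, -0.0]
wrist_force: [-0.5, 0.0, -3.0]
grip_width: 0.075
```

Run:
```python
from h import *
np.set_printoptions(precision=4,suppress=True)
o=get_obs();print(o['t'],o['tcp_pos'],o['ee_rot'],o['wrist_force'],o['torque'],o['grip_width'])
m,im=snap('scene','n_scene',(190,130,290,220),7)
m,im=snap('wrist','n_wrist')
b=cv2.imread('pics/n_wrist.png'); cv2.imwrite('pics/n2.png',cv2.resize(b[150:370,130:400],None,fx=2.8,fy=2.8,interpolation=cv2.INTER_CUBIC))
```

```text
15.95 [0.4954 0.0994 0.1016] [-0.0007  0.411   0.9116 -0.0003] [-0.5281  0.0296 -2.9759] [0.0072 0.0176 0.0581] 0.07502533932882219
```

View pics/n_scene.png

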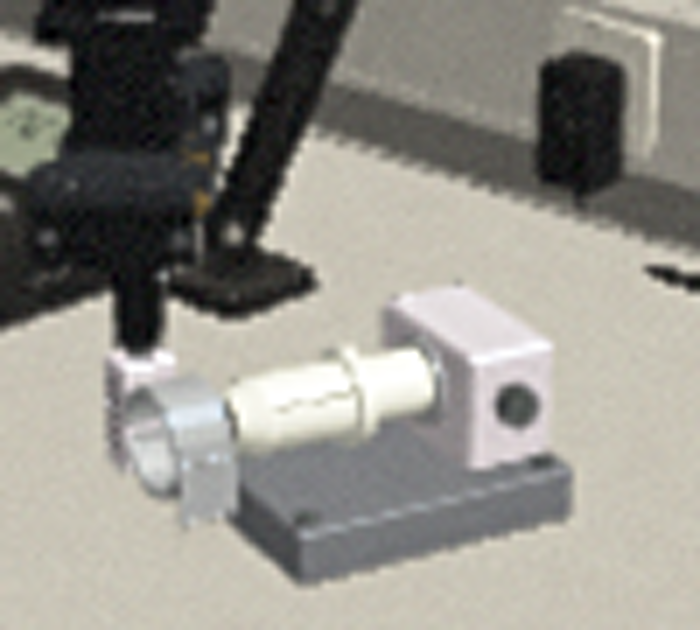

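View pics/n2.png

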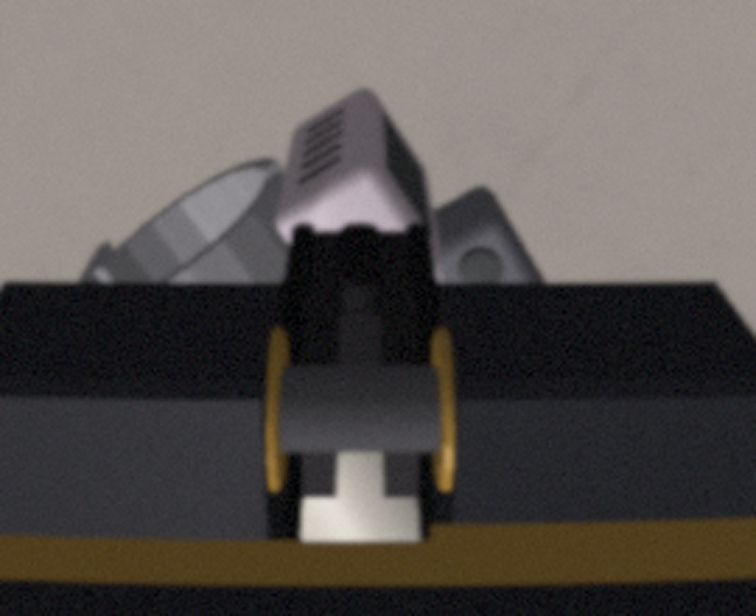

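apply_moves:
  series:
    - [1,0.1,-0.03,0.03,0]
    - [1,0.1,-0.03,0,0]
    - [1,0.1,-0.03,0,0]
    - [1,0.1,-0.03,0,0]
    - [1,0.1,-0.03,0,0]
    - [1,0.1,-0.03,0,0]
    - [1,0.1,-0.03,0,0]
    - [1,0.1,-0.03,0,0]

```text
t: 17.05
tcp_pos: [0.5362, 0.0873, 0.1035]
ee_rot: [-0.0, 0.411, 0.912, -0.0]
wrist_force: [-0.2, -0.3, -2.4]
grip_width: 0.077
```

Run:
```python
from h import *
np.set_printoptions(precision=4,suppress=True)
o=get_obs();print(o['t'],o['tcp_pos'],o['ee_rot'],o['wrist_force'],o['torque'],o['grip_width'])
m,im=snap('scene','o_scene',(190,130,290,220),7)
```

```text
17.05 [0.5362 0.0873 0.1035] [-0.      0.4109  0.9117 -0.    ] [-0.1517 -0.3052 -2.438 ] [-0.0179 -0.0813  0.0101] 0.07714015896242056
```

View pics/o_scene.png

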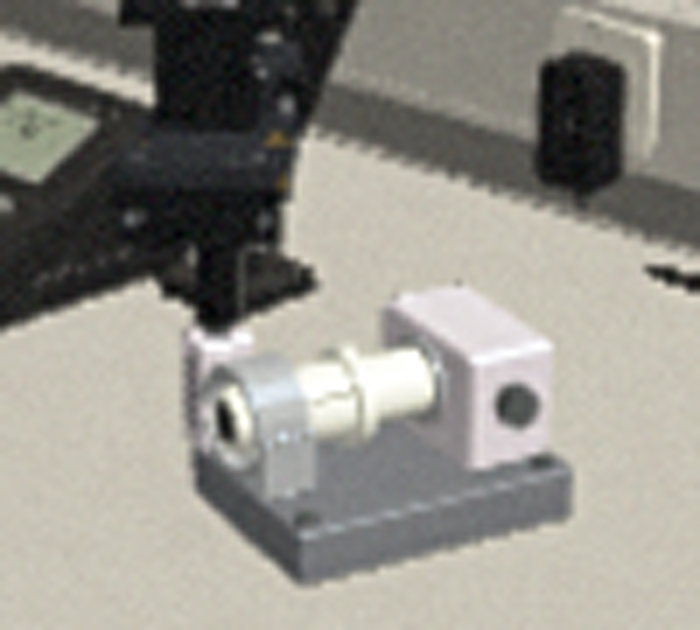

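apply_moves:
  series:
    - [1,0.08,-0.03,0,0]
    - [1,0.08,-0.03,0,0]
    - [1,0.08,-0.03,0,0]
    - [1,0.08,-0.03,0,0]
    - [1,0.08,-0.03,0,0]
    - [1,0.08,-0.02,0,0]
    - [1,0,0,0,0]
    - [1,0,0,0,0]

```text
t: 18.1
tcp_pos: [0.5596, 0.079, 0.1035]
ee_rot: [-0.0, 0.411, 0.912, -0.0]
wrist_force: [0.5, 0.6, -2.9]
grip_width: 0.078
```

Run:
```python
from h import *
np.set_printoptions(precision=4,suppress=True)
o=get_obs();print(o['t'],o['tcp_pos'],o['ee_rot'],o['wrist_force'],o['torque'],o['grip_width'],o['joint_pos'])
m,im=snap('scene','p_scene',(200,130,300,220),7)
b=o['tcp_pos']+np.array([-.0128,-.0371,-.0373])-[.5485,.0419,.066]
print('stub frame',b[0]*.9547-b[1]*.2974,b[0]*.2974+b[1]*.9547,b[2])
```

```text
18.1 [0.5596 0.079  0.1035] [-0.0002  0.4109  0.9117 -0.0001] [ 0.5127  0.5755 -2.9365] [-0.0416 -0.0129  0.0255] 0.07823459574043075 [-0.0575  0.6132  1.6872  0.      0.8417 -0.7815]
stub frame -0.0015974686431346461 -0.0005389452594512656 0.0001646580117229124
```

View pics/p_scene.png

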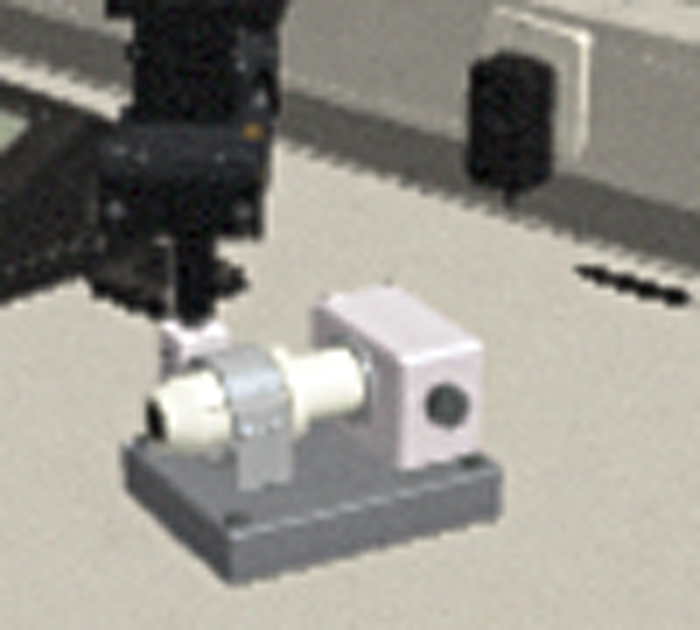

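apply_moves:
  series:
    - [1,0,0,-0.04,0]
    - [1,0,0,-0.03,0]
    - [1,0,0,0,-0.5]
    - [1,0,0,0,-1]
    - [1,0,0,0,-1]
    - [1,0,0,0,-1]
    - [1,0,0,0,-1]
    - [1,0,0,0,-0.5]
  newtons: 40

```text
t: 19.15
tcp_pos: [0.5602, 0.0783, 0.1]
ee_rot: [0.001, 0.624, 0.781, -0.0]
wrist_force: [0.3, -2.8, -1.7]
grip_width: 0.079
```

```bash
cat > tq.py <<'E'
from h import *
import sys
np.set_printoptions(precision=3,suppress=True)
L=[]
for i in range(int(sys.argv[1])):
    grab_frame('scene'); o=get_obs(); L.append(np.r_[o['wrist_force'],o['torque']])
q=o['ee_rot'];T=Rn.from_quat([q[1],q[2],q[3],q[0]]).as_matrix()
print(o['t'],o['tcp_pos'],'psi',np.arctan2(T[1,1],T[0,1]),'w',o['grip_width'],'j6',o['joint_pos'][5]);print(np.mean(L,0),np.std(L,0)[5])
snap('scene',sys.argv[2],(200,130,300,220),7)
E
python3 tq.py 3 q_scene
```

```text
19.3 [0.56  0.079 0.1  ] psi 0.22528152907643975 w 0.07464706922309529 j6 -0.2825429893794813
[-0.314 -1.761 -2.508 -0.375 -0.011  0.052] 0.012785416249772728
```

View pics/q_scene.png

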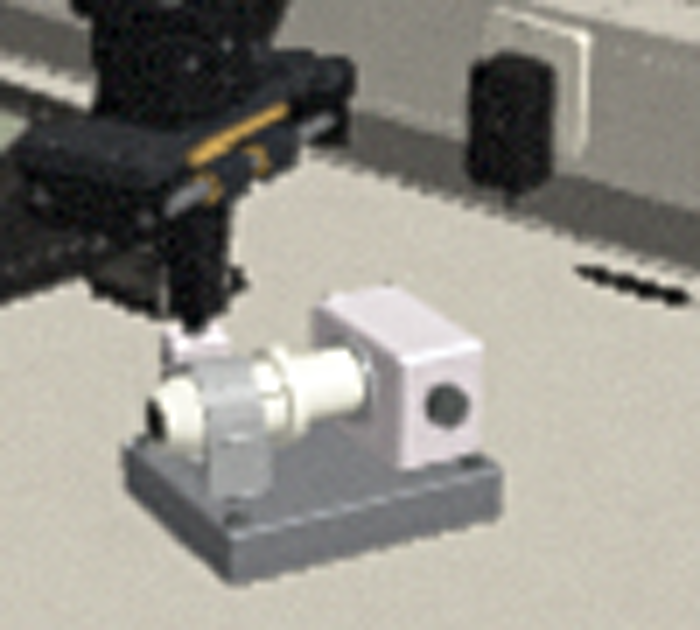

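Run:
```python
from h import *
m,im=snap('wrist','r_wrist')
b=cv2.imread('pics/r_wrist.png'); cv2.imwrite('pics/r2.png',cv2.resize(b[120:370,110:400],None,fx=2.6,fy=2.6,interpolation=cv2.INTER_CUBIC))
for t in ('clamp_bore','clamp_housing','seat','stub_tip'):
    r=place_of('wrist',t); print(t,[(q['location'],round(q['p'],2),atz(m,q['location'],{'seat':.066,'stub_tip':.066}.get(t,.0625))) for q in r[:2]])
```

```text
clamp_bore [([217.3, 262.8], 0.95, array([0.54080355, 0.04404913, 0.0625    ]))]
clamp_housing [([256.2, 218.2], 0.75, array([0.55853371, 0.08026389, 0.0625    ]))]
seat []
stub_tip [([167.9, 239.5], 0.79, array([0.50747173, 0.05509598, 0.066     ]))]
```

View pics/r2.png

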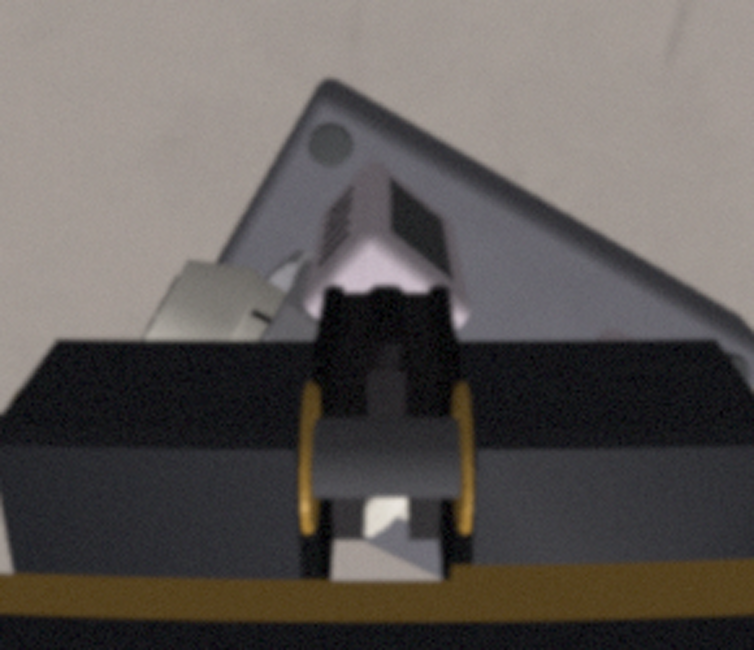

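apply_moves:
  series:
    - [1,0.06,-0.02,0,0]
    - [1,0.06,-0.02,0,-0.5]
    - [1,0,0,0,-1]
    - [1,0,0,0,-1]
    - [1,0,0,0,-1]
    - [1,0,0,0,-1]
    - [1,0,0,0,-1]
    - [1,0,0,0,-0.5]

```text
t: 20.6
tcp_pos: [0.5649, 0.0768, 0.1]
ee_rot: [-0.001, 0.827, 0.562, -0.001]
wrist_force: [-2.2, -2.6, -0.5]
grip_width: 0.076
```

```bash
python3 tq.py 3 s_scene
python3 - <<'E'
from h import *
m,im=snap('wrist','s_wrist')
for t in ('clamp_bore','clamp_housing'):
    r=place_of('wrist',t); print(t,[(q['location'],round(q['p'],2),atz(m,q['location'],{'seat':.066,'stub_tip':.066}.get(t,.0625))) for q in r[:2]])
E
```

```text
20.75 [0.565 0.077 0.1  ] psi -0.3750631215484569 w 0.07520213286595649 j6 0.31468436641302755
[-2.592 -1.822 -0.418 -0.499  0.566  0.037] 0.0027353427757898815
clamp_bore []
clamp_housing [([255.5, 218.6], 0.79, array([0.56420736, 0.07914437, 0.0625    ]))]
```

View pics/s_scene.png

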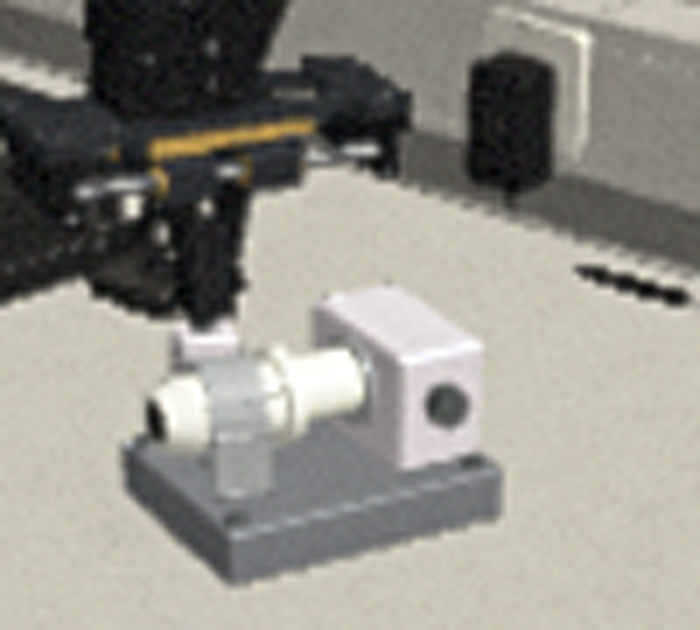

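apply_moves:
  series:
    - [1,0,0,0,-1]
    - [1,0,0,0,-1]
    - [1,0,0,0,-1]
    - [1,0,0,0,-1]
    - [1,0,0,0,-1]
    - [1,0,0,0,-1]
    - [1,0,0,0,-1]
    - [1,0,0,0,-1]

```text
t: 21.95
tcp_pos: [0.5646, 0.0771, 0.0999]
ee_rot: [-0.0, 0.981, 0.195, -0.001]
wrist_force: [-4.2, -1.0, -0.4]
grip_width: 0.078
```

```bash
python3 tq.py 3 t_scene
```

```text
22.1 [0.565 0.077 0.1  ] psi -1.1745292574811923 w 0.0735456318980055 j6 1.1138872302816756
[-4.007 -1.523 -0.106 -0.402  1.08  -0.009] 0.049305730199342604
```

View pics/t_scene.png

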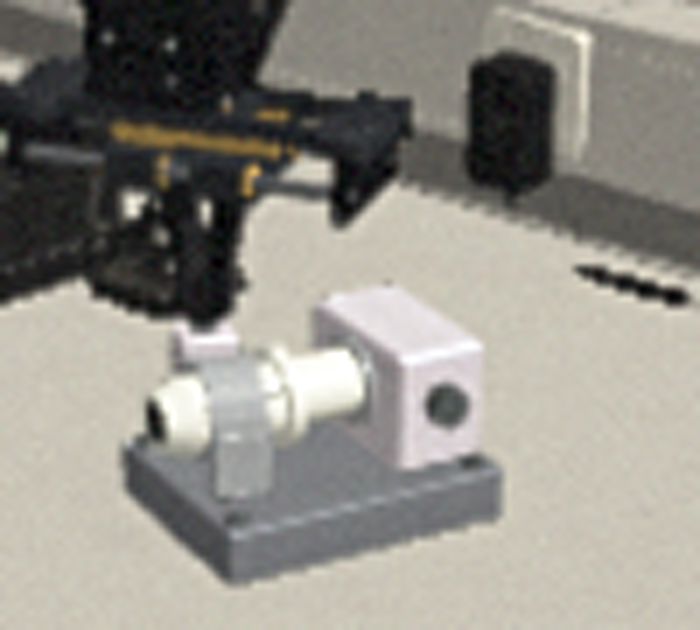

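```bash
sed -i "s#L.append(np.r_\[o\['wrist_force'\],o\['torque'\]\])#L.append(np.r_[o['wrist_force'],o['torque'],o['joint_efforts'][5]])#; s#np.std(L,0)\[5\]#np.std(L,0)[5:]#" tq.py; python3 tq.py 4 t2_scene
```

```text
22.35 [0.565 0.077 0.1  ] psi -1.174883301128734 w 0.08257699166470762 j6 1.114208907136434
[-5.177 -1.361  0.575 -0.372  1.206 -0.089 -0.067] [0.026 0.006]
```

apply_moves:
  series:
    - [1,0,0,0,-0.6]
    - [1,0,0,0,-0.6]
    - [1,0,0,0,-0.6]
    - [1,0,0,0,-0.6]
    - [1,0,0,0,-0.6]
    - [1,0,0,0,-0.6]
    - [1,0,0,0,-0.4]
    - [1,0,0,0,0]

```text
t: 23.4
tcp_pos: [0.5645, 0.0773, 0.0997]
ee_rot: [-0.0, 1.0, -0.002, -0.001]
wrist_force: [-5.5, -0.4, -0.5]
grip_width: 0.075
```

```bash
python3 tq.py 4 u_scene
```

```text
23.6 [0.565 0.077 0.1  ] psi -1.574158783364027 w 0.07510393430951053 j6 1.513541361348236
[-5.42  -0.275 -0.216 -0.138  1.218  0.066  0.075] [0.034 0.003]
```

apply_moves:
  series:
    - [1,0,0,0,-0.6]
    - [1,0,0,0,-0.6]
    - [1,0,0,0,-0.6]
    - [1,0,0,0,-0.6]
    - [1,0,0,0,-0.6]
    - [1,0,0,0,-0.6]
    - [1,0,0,0,-0.4]
    - [1,0,0,0,0]

```text
t: 24.65
tcp_pos: [0.5644, 0.0776, 0.0996]
ee_rot: [-0.0, 0.98, -0.2, -0.002]
wrist_force: [-6.2, 1.0, -1.2]
grip_width: 0.076
```

```bash
python3 tq.py 3 v_scene
```

```text
24.8 [0.564 0.078 0.1  ] psi -1.9740179202047585 w 0.07800818693330423 j6 1.913292513040901
[-5.117  0.587 -0.349 -0.007  1.185  0.12   0.13 ] [0.005 0.003]
```

View pics/v_scene.png

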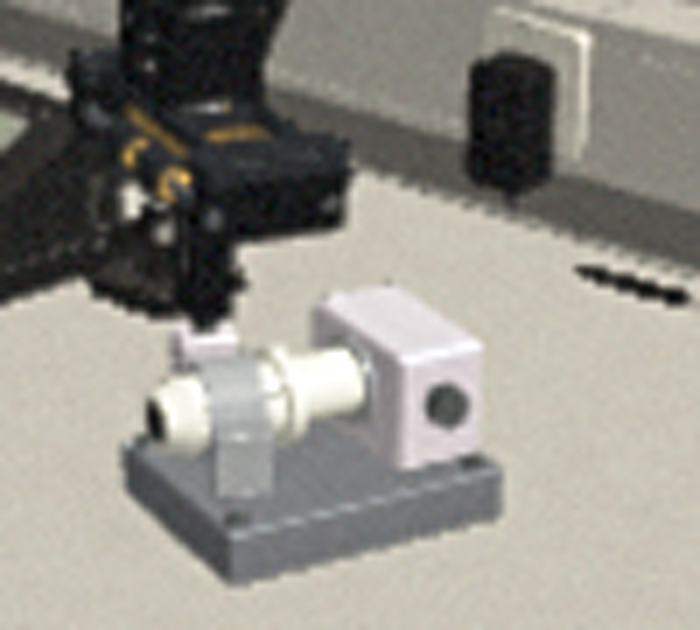

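apply_moves:
  series:
    - [1,0,0,0,-0.4]
    - [1,0,0,0,-0.4]
    - [1,0,0,0,-0.4]
    - [1,0,0,0,-0.4]
    - [1,0,0,0,-0.4]
    - [1,0,0,0,0]
    - [1,0,0,0,0]
    - [1,0,0,0,0]

```text
t: 25.85
tcp_pos: [0.5644, 0.0777, 0.0995]
ee_rot: [-0.0, 0.955, -0.297, -0.002]
wrist_force: [-5.2, 0.9, -2.0]
grip_width: 0.075
```

```bash
python3 tq.py 3 w_scene
```

```text
26.0 [0.564 0.078 0.1  ] psi -2.1739853010308714 w 0.07907802783236667 j6 2.1132496307790207
[-5.457  0.562 -0.687  0.114  1.174  0.16   0.152] [0.009 0.   ]
```

apply_moves:
  series:
    - [1,0,0,0,-0.4]
    - [1,0,0,0,-0.4]
    - [1,0,0,0,-0.4]
    - [1,0,0,0,-0.4]
    - [1,0,0,0,-0.4]
    - [1,0,0,0,0]
    - [1,0,0,0,0]
    - [1,0,0,0,0]

```text
t: 27.05
tcp_pos: [0.5645, 0.0778, 0.0995]
ee_rot: [-0.0, 0.92, -0.391, -0.002]
wrist_force: [-5.5, 1.0, -1.0]
grip_width: 0.075
```

```bash
python3 tq.py 3 x_scene;  python3 - <<'E'
from h import *
b=cv2.imread('pics/x_scene.png')[300:520,150:360]; cv2.imwrite('pics/x2.png',cv2.resize(b,None,fx=3,fy=3))
E
```

```text
27.2 [0.564 0.078 0.1  ] psi -2.374008345121052 w 0.07438083123221384 j6 2.3131423363708583
[-4.751  0.544 -1.293  0.205  1.149  0.204  0.179] [0.003 0.   ]
```

View pics/x2.png

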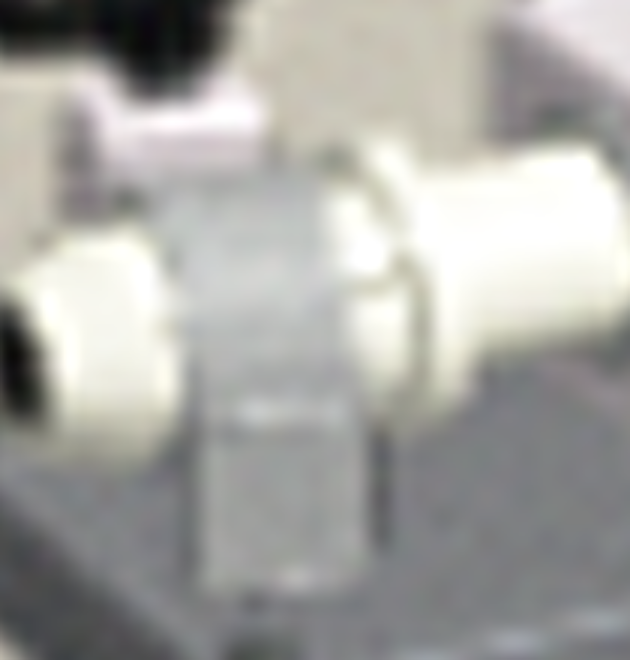

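apply_moves:
  series:
    - [1,0,0,0,-0.3]
    - [1,0,0,0,-0.3]
    - [1,0,0,0,-0.2]
    - [1,0,0,0,0]
    - [1,0,0,0,0]
    - [1,0,0,0.04,0]
    - [1,0,0,0,0]
    - [1,0,0,0,0]

```text
t: 28.25
tcp_pos: [0.5642, 0.0775, 0.1002]
ee_rot: [0.0, 0.904, -0.428, -0.002]
wrist_force: [-3.4, 1.6, -19.7]
grip_width: 0.079
```

```bash
python3 - <<'E'
from h import *
snap('scene','y_scene'); o=get_obs(); print(o['t'],o['tcp_pos'],o['wrist_force'],o['torque'],o['joint_efforts'][5],o['joint_pos'][5])
E
python3 tq.py 2 y2
```

```text
28.3 [0.56416338 0.07742212 0.10023221] [ -2.65860927   1.68944866 -21.29518966] [0.79022038 0.66287531 0.27448932] 0.25100852362811565 2.395102630214531
28.4 [0.564 0.077 0.1  ] psi -2.4562175083653544 w 0.07660875559865163 j6 2.395278533322543
[ -3.421   1.558 -22.886   0.819   0.722   0.234   0.24 ] [0.003 0.003]
```

apply_moves:
  series:
    - [1,0,0,-0.04,0]
    - [1,0,0,0,0]
    - [1,0,0,0,0]
    - [1,0,0,0,0]
    - [1,0,0,0,0]
    - [1,0,0,0,0]
    - [1,0,0,0,0]
    - [1,0,0,0,0]

```text
t: 29.45
tcp_pos: [0.5642, 0.0774, 0.1002]
ee_rot: [0.0, 0.904, -0.428, -0.002]
wrist_force: [-5.7, 2.3, -14.9]
grip_width: 0.077
```

```bash
python3 tq.py 4 y3
```

```text
29.65 [0.564 0.077 0.1  ] psi -2.456017397432248 w 0.07301812445851046 j6 2.395395259051825
[ -6.152   2.516 -15.558   0.895   1.245   0.249   0.243] [0.027 0.   ]
```

apply_moves:
  series:
    - [0.6,0,0,0,0]
    - [0.4,0,0,0,0]
    - [0.2,0,0,0,0]
    - [0.2,0,0,0,0]
    - [0.2,0,0,0.2,0]
    - [0.2,0,0,0.4,0]
    - [0.2,0,0,0.4,0]
    - [0.2,0,0,0.2,0]

```text
t: 30.7
tcp_pos: [0.567, 0.0769, 0.1619]
ee_rot: [-0.001, 0.904, -0.428, 0.002]
wrist_force: [0.3, 0.2, 0.6]
grip_width: 0.402
```

Run:
```python
from h import *
np.set_printoptions(precision=4,suppress=True)
o=get_obs();print(o['t'],o['tcp_pos'],o['wrist_force'],o['torque'],o['grip_width'])
snap('scene','z_scene',(200,130,300,220),7)
m,im=snap('wrist','z_wrist')
for t in ('clamp_bore','clamp_housing','key_grip','seat','stub_tip'):
    r=place_of('wrist',t); print(t,[(q['location'],round(q['p'],2),atz(m,q['location'],{'seat':.066,'stub_tip':.066,'key_grip':.11}.get(t,.0625))) for q in r[:2]])
b=cv2.imread('pics/z_wrist.png'); cv2.imwrite('pics/z2.png',cv2.resize(b,None,fx=1.5,fy=1.5,interpolation=cv2.INTER_CUBIC))
```

```text
30.7 [0.567  0.0769 0.1619] [0.3327 0.1632 0.6287] [ 0.0049  0.1234 -0.0207] 0.4021055634513156
clamp_bore [([309.8, 177.0], 0.72, array([0.5441, 0.042 , 0.0625]))]
clamp_housing [([261.6, 192.8], 0.75, array([0.5651, 0.076 , 0.0625])), ([311.0, 175.5], 0.26, array([0.5442, 0.0405, 0.0625]))]
key_grip [([261.0, 220.2], 0.76, array([0.563 , 0.0797, 0.11  ]))]
seat [([306.7, 176.9], 0.93, array([0.547 , 0.0431, 0.066 ]))]
stub_tip [([333.6, 213.6], 0.94, array([0.5099, 0.0521, 0.066 ])), ([298.5, 159.8], 0.35, array([0.5608, 0.0369, 0.066 ]))]
```

View pics/z_scene.png

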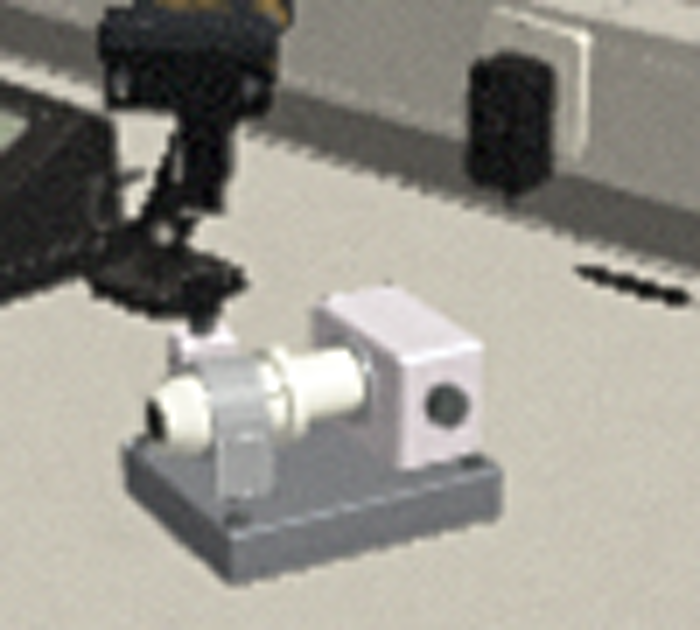

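View pics/z2.png

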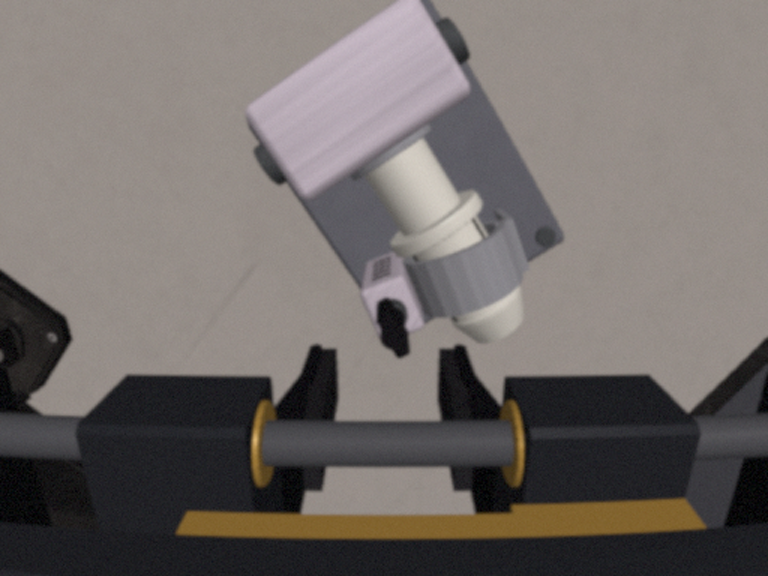

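Released, the clamp sits key-up with its bore about 4 mm before the seat point, twisted roughly 0.2 rad. The lift test leaves room for a low jaw force, so I'll take the key again with the side load gone, check the torque and add a little if needed.

apply_moves:
  series:
    - [0.2,-0.07,0.03,-0.3,0]
    - [0.2,0,0,-0.4,0]
    - [0.2,0,0,-0.4,0]
    - [0.2,0,0,-0.16,0]
    - [0.5,0,0,0,0]
    - [1,0,0,0,0]
    - [1,0,0,0,0]
    - [1,0,0,0,0]
  newtons: 40

```text
t: 32.05
tcp_pos: [0.5622, 0.0792, 0.0979]
ee_rot: [-0.001, 0.904, -0.428, -0.0]
wrist_force: [-2.6, 10.5, 18.0]
grip_width: 0.1
```

```bash
python3 tq.py 2 aa
```

```text
32.15 [0.562 0.079 0.098] psi -2.4556333367426184 w 0.07782716033383312 j6 2.3973262131577924
[-2.014  3.98   7.338  0.667  0.512  0.258  0.227] [0.009 0.002]
```

apply_moves:
  series:
    - [1,0,0,0,0]
    - [1,0,0,0,-0.3]
    - [1,0,0,0,-0.4]
    - [1,0,0,0,-0.4]
    - [1,0,0,0,-0.4]
    - [1,0,0,0,0]
    - [1,0,0,0,0]
    - [1,0,0,0,0]

```text
t: 33.2
tcp_pos: [0.5627, 0.0796, 0.0985]
ee_rot: [-0.001, 0.869, -0.495, 0.0]
wrist_force: [-1.8, 5.0, 6.9]
grip_width: 0.073
```

```bash
python3 tq.py 3 ab
```

```text
33.35 [0.563 0.08  0.098] psi -2.6057764311171976 w 0.07832805236185536 j6 2.547412940649125
[-1.158  4.99   7.127  0.809  0.442  0.178  0.175] [0.006 0.   ]
```

apply_moves:
  series:
    - [1,0,0,0,-0.4]
    - [1,0,0,0,-0.4]
    - [1,0,0,0,-0.4]
    - [1,0,0,0,-0.3]
    - [1,0,0,0,0]
    - [1,0,0,0,0]
    - [1,0,0,0,0]
    - [1,0,0,0,0]

```text
t: 34.4
tcp_pos: [0.5629, 0.0797, 0.0985]
ee_rot: [-0.001, 0.83, -0.558, 0.0]
wrist_force: [-1.4, 6.1, 5.8]
grip_width: 0.076
```

```bash
python3 tq.py 3 ac
```

```text
34.55 [0.563 0.08  0.098] psi -2.7557158572299176 w 0.07790976127758874 j6 2.6973152402268674
[-1.158  4.894  6.248  0.897  0.308  0.227  0.217] [0.027 0.   ]
```

The torque now rises at about 0.3 N m/rad and stands at 0.22 N m, which matches the sleeve's spring and is inside the snug range. I'll release.

apply_moves:
  series:
    - [0.7,0,0,0,0]
    - [0.4,0,0,0,0]
    - [0.2,0,0,0,0]
    - [0.2,0,0,0,0]
    - [0.2,0,0,0.2,0]
    - [0.2,0,0,0.4,0]
    - [0.2,0,0,0.6,0]
    - [0.2,0,0,0.6,0]

```text
t: 35.6
tcp_pos: [0.5622, 0.0783, 0.1882]
ee_rot: [0.0, 0.829, -0.559, -0.0]
wrist_force: [0.4, -0.8, -0.5]
grip_width: 0.401
```

Run:
```python
from h import *
np.set_printoptions(precision=4,suppress=True)
o=get_obs();print(o['t'],o['tcp_pos'],o['wrist_force'],o['torque'],o['grip_width'])
snap('scene','ad_scene',(200,130,300,220),7)
m,im=snap('wrist','ad_wrist')
for t in ('clamp_bore','clamp_housing','key_grip','seat','stub_tip'):
    r=place_of('wrist',t); print(t,[(q['location'],round(q['p'],2),atz(m,q['location'],{'seat':.066,'stub_tip':.066,'key_grip':.11}.get(t,.0625))) for q in r[:2]])
ms=camera_model('scene');grab_frame('scene');grab_frame('top')
for t in ('amber_bottle','small_beaker','counter_timer'):
    r=place_of('scene',t); print(t,[(atz(ms,q['location'],0),round(q['p'],2)) for q in r[:1]])
b=cv2.imread('pics/ad_wrist.png'); cv2.imwrite('pics/ad2.png',cv2.resize(b[0:300,120:400],None,fx=2.5,fy=2,interpolation=cv2.INTER_CUBIC)); 
cv2.imwrite('pics/ad2.png',cv2.resize(b[40:270,180:400],None,fx=2.6,fy=2.6,interpolation=cv2.INTER_CUBIC))
```

```text
35.6 [0.5622 0.0783 0.1882] [ 0.4193 -0.7922 -0.5228] [0.0399 0.113  0.008 ] 0.40099148091127135
clamp_bore [([296.6, 152.9], 0.48, array([0.5451, 0.0425, 0.0625]))]
clamp_housing [([259.7, 180.6], 0.91, array([0.5651, 0.0772, 0.0625]))]
key_grip [([258.3, 203.8], 0.65, array([0.5641, 0.0821, 0.11  ]))]
seat [([296.0, 155.0], 0.87, array([0.5455, 0.0438, 0.066 ]))]
stub_tip [([330.7, 181.1], 0.98, array([0.5082, 0.0534, 0.066 ]))]
amber_bottle [(array([0.4607, 0.3441, 0.    ]), 0.69)]
small_beaker [(array([ 0.7453, -0.1717,  0.    ]), 0.82)]
counter_timer [(array([ 0.4139, -0.4653,  0.    ]), 0.92)]
```

View pics/ad_scene.png

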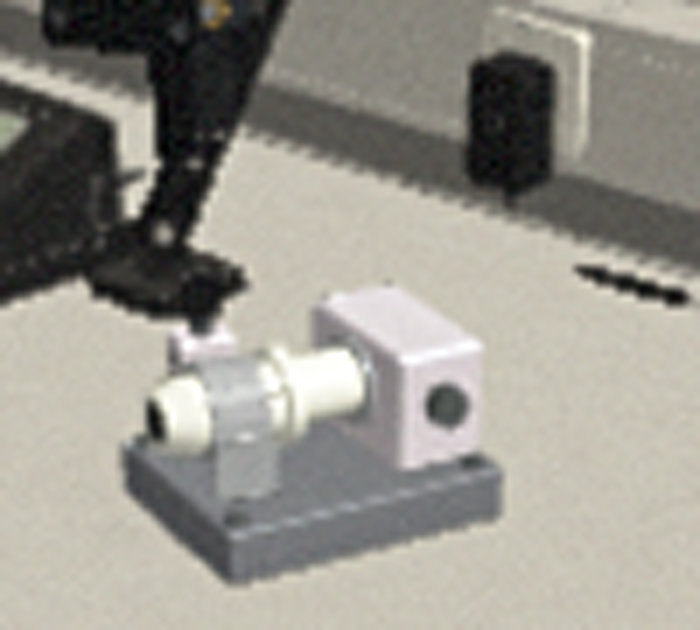

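View pics/ad2.png

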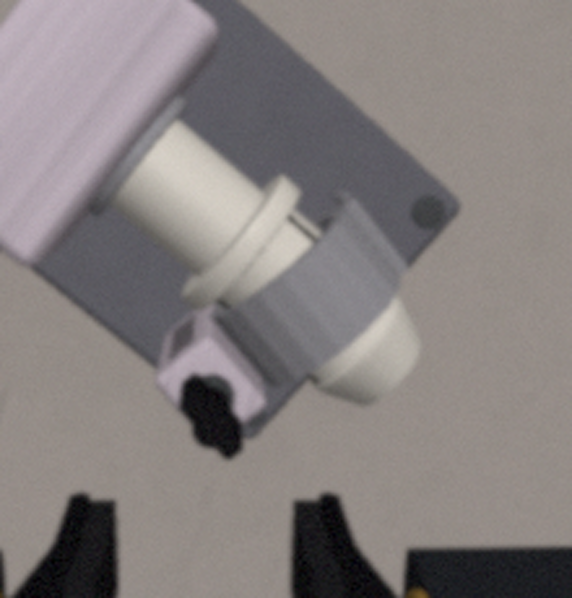

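Run:
```python
from h import *
m=camera_model('wrist')
b=cv2.imread('pics/ad_wrist.png'); b=cv2.resize(b[40:270,180:400],None,fx=2.6,fy=2.6,interpolation=cv2.INTER_CUBIC)
H=np.array([.5646,.0775]) # housing
for tau,col in ((.1,(0,255,0)),(.22,(0,0,255)),(.35,(255,0,0))):
    a=-.305-tau; ex=np.array([np.cos(a),np.sin(a)]);ey=np.array([-np.sin(a),np.cos(a)])
    for xx in (-.015,.015):
        t=np.linspace(0,np.pi,40)
        P=np.c_[(H-ey*.0395)+xx*ex+np.outer(.028*np.cos(t),ey),.062+.028*np.sin(t)]
        p=((proj(m,P)-[180,40])*2.6).astype(np.int32)
        cv2.polylines(b,[p.reshape(-1,1,2)],False,col,1)
cv2.imwrite('pics/ae.png',b)
```

```text
(no output)
```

View pics/ae.png

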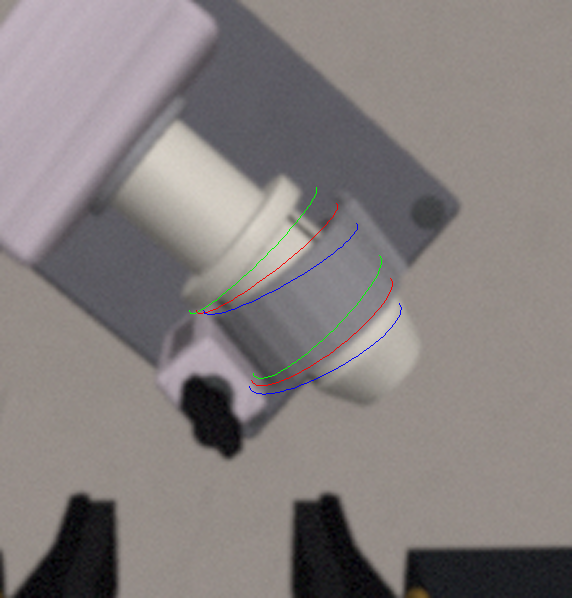

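The overlay fits a twist of about 0.2 rad (limit 0.35), with the bore about 4 mm before the seat point. The fingers are well clear, so I'll hand in.

Run:
```python
from cell import *
print(close_job(), get_obs()['t'])
```

```text
the job is handed in; nothing more can be done
the job is handed in; nothing more can be done
```

The clamp is on the stub between barb and collar, key up and tightened, and I handed the job in after about 36 s of the 72 s. I could not read the band's pressing force directly; the snugness rests on the key torque.

**What I did:** I picked the clamp up by its key and let it swing key-up. I stood it on the worktop to square it and gripped the key deeper, then slid it over the stub. The key was turned clockwise in two grips, the second after a release and a recheck. Then I let go and withdrew upward.

**Last checks:**
- **Position:** the bore's centre is about 3–4 mm before the seat point along the stub (limit 9.5 mm). The key is visibly up, though I did not measure its angle.
- **Alignment:** the bore is twisted about 0.2 rad against the stub (limit 0.35). The clamp swung this way while it was still loose.
- **Tightness:** the key torque ended at about 0.22 N m, rising at about 0.3 N m per radian. I estimate 30–45 N on the stub, well above 8 N and below 110 N.
- **Robot:** the gripper is about 6 cm above the key, with no contact force.

**What went wrong or disagreed:**
- When the fingers first closed on the key, the clamp rolled over about its screw. It also slid down about 10 mm in the fingers while swinging upright. I corrected both before fitting.
- A lift test after the first tightening left the jaw force uncertain, possibly only about 6 N, so I tightened a further 0.3 rad. In the first grip the torque had risen only about 0.2 N m per radian.
- The beaker and timer read the same as at the start. The bottle's last reading was about 2 cm off its first one. The arm never came near it while low, so I take that as detection error.

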